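# Weigh the waste pail on the sprung scale and mark its weight

### The job

Weigh the small yellow waste pail: keeping it upright, hang it by its red bail on the hook of the sprung scale and let the spring take the weight slowly, letting go only once the spring carries the whole load, so that the pail and pointer neither drop nor jump when you release it. When the pail hangs free and the pointer has settled, slide the red marker on the scale until its line is level with the black pointer, leaving the pail hanging and the other things on the bench undisturbed.

Things in the scene. Friction and masses are not known exactly. Their poses are not given: they have to be found in the camera images.
- pail: Loose closed yellow waste pail: box 110 (x) x 84 (y) x 66 mm, lid 118 x 92 mm, lid's red flap ends 82 mm up. Origin: centre of underside, z up. Weight unknown, 0.25 to 0.88 kg, centred. A stiff red wire bail (6 mm thick) is fixed over it in its x-z plane: uprights at x = +-61 mm to 115 mm height, then two sloping wires meeting in a peak at the middle.
- bail_apex (a point): Underside of the bail wire at its peak, on the pail's centre line 145 mm above the underside: the point that rests in the hook. The opening below it (63 mm high, down to the lid's flap) faces the pail's +-y; the hook passes through it along y.
- grip_top (a point): Centre of the top of the red upright grip block on a short thin neck over the bail's peak: 20 mm (pail x) x 34 mm (pail y), 172 to 217 mm above the pail's underside. Grip it across its 20 mm, fingers closing along the pail's x, fingertips not below the block, to stay clear of the hook.
- scale: Fixed sprung scale: 170 x 150 x 12 mm base plate, upright aluminium column 50 (x) x 44 (y) mm, 312 mm high. Origin: on the work surface on the column's axis, z up. The hook sticks out along the scale's +y; the white dial plate with ticks every 10 mm, the pointer and the marker are on its +x face.
- hook_seat (a point): Upper side, at its lowest point, of the 8 mm hook wire: the bail rests here; 130 mm along scale +y from the column axis, 250 mm high unloaded. The wire comes from the column 10 mm higher and ends 22 mm beyond the seat in an upturned tip, 22 mm above this point. Bring the bail's peak over the tip towards the column, pail x parallel to scale x (either way round), then down.
- scale_hook (a joint): Travel of hook and pointer down from unloaded rest, m, 0 to 0.100; spring 100 N/m, damping 5 N s/m. The pail settles it between 0.024 and 0.087. While the pail is held the spring just follows it: only the force on the tool tells when the spring carries all. Let go while still carrying or pressing more than about 0.5 N and pail and pointer jerk (over 0.06 m/s).
- pointer (a point): Free end of the black pointer's line (4 mm thick) on the dial plate, 35 mm along the scale's +x from the column axis; moves down with the hook, 280 mm high when unloaded.
- marker_line (a point): End of the red marker's line (4 mm thick) on the dial plate, beside the pointer's end (8 mm from it in the scale's -y). To be brought to the pointer's height.
- marker (a joint): Travel of the red marker down from its top stop, m, 0 to 0.100; at equal values of joint marker and joint scale_hook the marker line and the pointer are level. It starts near the top, above where the pointer will settle. Friction of about 2 N holds it wherever it is left.
- knob_top (a point): Centre of the flat top of the marker's red upright knob (24 mm across, 28 mm high, on an arm; 115 mm along the scale's +x and 44 mm to its -y from the column axis), 18 mm above the marker's line. Push it down from above with the shut fingers, or pinch it.
- tube_rack: Bystander: loose aluminium rack with capped tubes, 180 x 70 x 68 mm, origin centre of underside.
- tip_box: Bystander: loose pink tip box, 120 x 84 x 52 mm, origin centre of underside.
- green_bin: Bystander: loose green open bin of white straws, 150 x 110 x 75 mm, origin centre of underside.
Not all that is in view belongs to the job. There is more than one size of the pail; the one meant has the size given above.

How it is judged (in metres and radians):
On the way, in this order (a step that is already met when the one before it is completed fails the run):
1. the pail hangs by its bail in the scale's hook, let go, and the pointer has settled (distance between bail_apex and hook_seat below 0.015 m and contact force between pail and scale above 1.5 N and contact force between the fingers and pail below 0.1 N and value of joint scale_hook above 0.018 m and angle between pail's own z axis and vertical below 0.2 rad and height (world z) of pail above 0.006 m and velocity of joint scale_hook between -0.02 and 0.02 m/s), for 0.3 s.
2. the marker's line is level with the settled pointer (within 5 mm), the pail still hanging (all of step 1 and z of marker_line in the frame of pointer between -0.005 and 0.005 m), for 0.2 s.
At the end, for the whole second after the job is handed in: Pail hangs released: bail peak within 15 mm of hook seat, upright within 0.2 rad, underside over 6 mm up, spring drawn down over 18 mm, pail under 0.05 m/s, pointer under 0.02 m/s; marker line within 5 mm of the pointer's height (all of step 2 and linear speed of pail below 0.05 m/s); the robot touches nothing.
It fails at once if the pail, let go, drops or jumps on the spring faster than 0.06 m/s (contact force between the fingers and pail below 0.1 N and linear speed of pail above 0.06 m/s and (velocity of joint scale_hook above 0.05 m/s or velocity of joint scale_hook below -0.05 m/s)).
It fails at once if the pail, let go, falls or swings faster than 0.3 m/s (contact force between the fingers and pail below 0.1 N and linear speed of pail above 0.3 m/s).
It fails at once if the pail is tipped more than 0.5 rad (angle between pail's own z axis and vertical above 0.5 rad).
It fails at once if a bystander is moved more than 20 mm (distance of any of tube_rack, tip_box, green_bin from where it was at the start of the episode above 0.02 m).
It also fails if it takes over 72 s, if anything falls off the work surface, if the arm or the gripper's body presses on something with over 40 N, if the wrist force passes 120 N, or if a joint passes its speed limit or range.

### The arm

A 6-joint arm with a two-finger parallel gripper is mounted at the origin on the work surface. World frame = base frame: x ahead of the robot, y to its left, z up, the work surface at z = 0. Lengths are in mm, angles in degrees, forces in N, time in s.
With the tool pointing down it reaches from about 300 to 850 mm from the base axis. Payload 4.2 kg.
Tool frame: the origin (TCP) lies between the finger pads; the fingertips stand 8 mm ahead of it and the grasp point (between the pads) lies 11 mm behind it; x points along the fingers, y is the direction in which the jaws open and shut, and the axes are right-handed (so a half turn about x gives the same grasp; the last joint's range is limited). The gripper opens to 91 mm and grips with 3 to 60 N. Pads are 32 mm wide; open, the fingers measure 118 mm over their backs; the gripper's body (76 mm by 178 mm) begins 60 mm behind the grasp point.
Start: joints at [74.37, 18.312, 89.639, -0, 72.044, -1.146], TCP at [143.818, 556.739, 221.976] pointing down, gripper open.
Joint ranges: [-177.97, 177.97], [-48.28, 115.42], [12.27, 149.76], [-77.06, 257.06], [2.81, 150.46], [-146.56, 146.56]. Speed limits (degrees/s): [147.25, 147.25, 180, 180, 180, 180].

### API

Orientations are given as [roll, pitch, yaw] about the fixed x, y, z axes, in that order (R = Rz(yaw) Ry(pitch) Rx(roll)).
In Python, from workcell import env gives the robot as it stands.
- The arm moves only by the tool arm_command, never from a script. Its arguments are lists of equal length, an entry for each row: "slide": the shift along the tool's x, y, z in cm, a list of three; "turn": the turn, a rotation vector about the tool's x, y, z in rad, a list of three; "grip": the closure in counts, from 0 (fully open) to 255 (shut). A call has 1 to 20 rows; each row is the pose to reach, as a shift and turn from the pose commanded when the call began, along the tool's axes at that moment; what a row does not reach only later rows make up. A row lasts 1/12 s, in which the tool goes at most 41.7 mm and 7.16 degrees, less where a joint would pass 70% of its speed; a pose out of reach is approached as far as the arm can. A call with a gripper value outside its range is refused whole. The fingers move at their own pace and stop on an object; "newtons" is the grip in N (left out, the last holds). Time passes only in rows, so rows that repeat a pose let the fingers close. It gives the time, the measured TCP pose, the force and the opening at its end, in the units of the state.
- env.state(): the state, without advancing time (a new reading comes with each control period).
- env.grab_frame(name): name is "side" or "top" or "wrist"; returns (picture, depth): 400x640x3 uint8, red, green, blue; 400x640 float32, mm along the optical axis (not along the pixel's ray), 0 where there is no reading.
- env.calibration(name): a dict with "K" (3x3 intrinsics, pixels), "k1" (the pictures are not rectified: a ray, as slopes to the right and down, at radius r is drawn at 1 + k1 r^2 times it, then the intrinsics apply), "camera_from_world" (4x4, takes a point from world to camera coordinates); the wrist camera has in their place "T_tool_cam" (4x4, takes a point from camera to tool coordinates, whose origin is the TCP and whose axes are the tool frame's). Camera axes: x right, y up, looking along -z (the intrinsics and any distortion apply to the point x, -y, -z); pixel columns grow to the right and rows downward; lengths in mm; the calibration is good to about 2 mm. A picture is of the moment at which its call begins: read the wrist's pose just before it. calibration takes no time and is no camera call.
- env.job_done(): hands the job in, once; it reports no verdict.
Trained networks look in the newest picture that a camera, given by its name, has taken for a name from the list of things; names that differ only in an ending like _2 or _b are one class to them, and where a whole thing is asked for, a point or a joint stands for the part that bears it (a point fixed in the world has none). Each returns a list of dicts, best first, with "p" (0 to 1); they miss things now and then, are a little off and sometimes report something else, mostly with a low value. They report only what shows in the picture. A call takes as long as a camera call. They do not tell look-alikes from the thing itself.
- env.search_frame(camera, label): "point" ([x, y, z] in mm, in world coordinates, good to about 4 mm: the middle of the surface that is visible of it).
The state is a dict: "time_s": time; "qpos": joint angles; "qvel": joint speeds; "effort": joint torques, N m; "ee_pos": TCP position; "ee_rot": TCP orientation; "force": force on the tool from outside, world axes, zero at the start; "torque": the same for the moment, N m; "gripper_width": finger opening in mm.
Only numpy, scipy, OpenCV 4.12 (cv2) and the standard library are available. Lean on these libraries where they do the work, as an engineer would, in place of code of your own. Each camera call takes 0.05 s, during which the arm holds its last target.

## Working session

There is one attempt and no reset: what is moved stays moved. The work goes in short steps, Python scripts to look and compute and a tool call to move; the robot and the scene stay as the last step left them, time stands still between calls to the robot, and variables do not carry over. Pictures are saved under pics/ and viewed, and the job is handed in when it is done.

Besides the shell and the picture viewer there is one more tool, called after ">>>" as name(argument=value, ...) on one line, values as JSON. arm_command: Moves the arm, as the interface text tells. Its arguments: {"type":"object","properties":{"slide":{"type":"array","items":{"type":"array","items":{"type":"number"}}},"turn":{"type":"array","items":{"type":"array","items":{"type":"number"}}},"grip":{"type":"array","items":{"type":"number"}},"newtons":{"type":"number"}},"required":["slide","turn","grip"]}

```bash
ls; mkdir -p pics
python3 - <<'E'
from workcell import env
import cv2
print(env.state())
for n in("side","top","wrist"):
    im,d=env.grab_frame(n); cv2.imwrite(f"pics/{n}0.png",im[:,:,::-1])
    c=env.calibration(n); print(n,c)
for n in("side","top"):
  for l in("pail","scale","grip_top","knob_top","tube_rack","tip_box","green_bin"):
    print(n,l,[( [round(float(v)) for v in r["point"]],round(r["p"],2)) for r in env.search_frame(n,l)])
E
```

```text
pics
{'time_s': 0.0, 'qpos': array([ 7.43705478e+01,  1.83509244e+01,  8.97070243e+01,  9.28437493e-05,
        7.20438244e+01, -1.14542655e+00]), 'qvel': array([ 0.07961999,  0.11811001,  0.02970751, -0.06210292, -0.0687302 ,
       -0.10402541]), 'effort': array([ 3.72661947e-03, -4.12470961e+01, -2.31975496e+01,  7.30936881e-02,
        4.56154312e-02, -1.23239406e-04]), 'ee_pos': array([143.67303742, 556.24661092, 221.12326893]), 'ee_rot': array([ -91.19512074,   89.89822682, -105.67917507]), 'force': array([-0.40860596,  0.35269092,  0.79495107]), 'torque': array([-0.01164746,  0.00386948,  0.04462932]), 'gripper_width': 91.23023237247742}
side {'K': array([[512.41161838,   0.        , 319.31650714],
       [  0.        , 512.41161838, 199.19252369],
       [  0.        ,   0.        ,   1.        ]]), 'k1': -0.15671556756187424, 'camera_from_world': array([[ 8.55503259e-01, -5.17203283e-01,  2.47979585e-02,
        -3.91928343e+02],
       [ 3.09194998e-01,  5.48680328e-01,  7.76755013e-01,
        -3.51433894e+02],
       [-4.15346395e-01, -6.56849040e-01,  6.29314477e-01,
   
[... 1280 characters left out ...]
([531, 172, 77], 0.6)]
side scale [([504, -290, 104], 0.86)]
side grip_top [([532, 169, 82], 0.79), ([240, -300, 112], 0.73), ([318, 224, 113], 0.68), ([500, -191, 258], 0.38)]
side knob_top []
side tube_rack [([700, 132, 46], 0.59), ([535, 436, 42], 0.36)]
side tip_box [([642, -62, 28], 0.63)]
side green_bin [([532, 436, 43], 0.75)]
top pail [([537, 185, 76], 0.91), ([322, 238, 113], 0.83), ([248, -264, 112], 0.67)]
top scale [([512, -253, 52], 0.79)]
top grip_top [([536, 181, 79], 0.96), ([247, -267, 110], 0.76), ([322, 235, 111], 0.59)]
top knob_top [([616, -299, 266], 0.64)]
top tube_rack [([708, 152, 44], 0.55)]
top tip_box [([685, -63, 50], 0.75)]
top green_bin [([542, 453, 32], 0.71)]
```

View pics/side0.png

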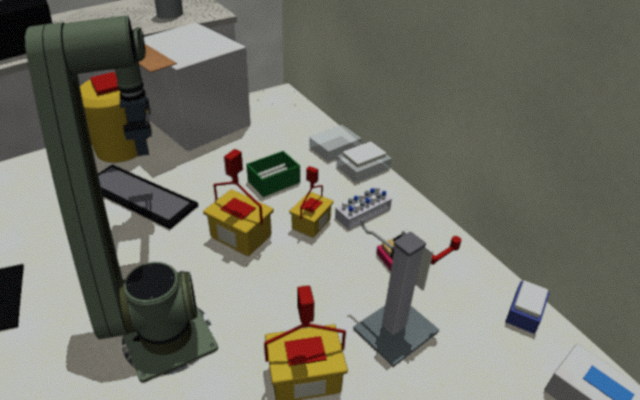

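View pics/top0.png

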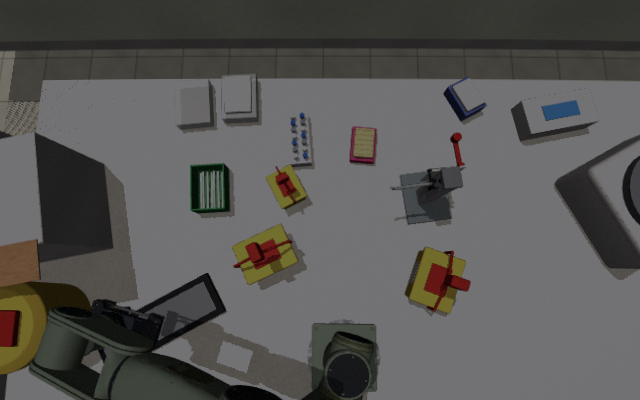

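View pics/wrist0.png

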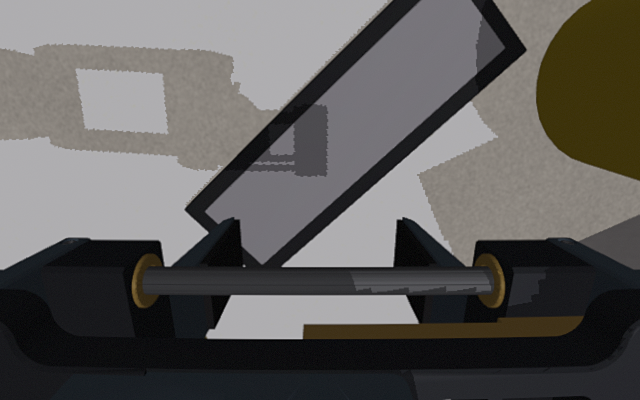

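Candidates for the pail are side (311,210) / top (286,186), side (238,222) / top (265,253), and side (305,360) / top (437,280). The networks put the tops of the last two at about 110 mm, but the first at 77 mm, which fits the 66–82 mm lid. I'll check the first in a crop and measure it.

```bash
cat > h.py <<'E'
from workcell import env
import numpy as np, cv2
def cloud(n,d=None,im=None):
    if d is None: im,d=env.grab_frame(n)
    c=env.calibration(n); K=c["K"]
    h,w=d.shape; u,v=np.meshgrid(np.arange(w),np.arange(h))
    x=(u-K[0,2])/K[0,0]; y=(v-K[1,2])/K[1,1]
    k1=c["k1"]; X,Y=x.copy(),y.copy()
    for _ in range(8):
        r2=X*X+Y*Y; X=x/(1+k1*r2); Y=y/(1+k1*r2)
    P=np.stack([X*d,-Y*d,-d],-1)
    if n=="wrist":
        from scipy.spatial.transform import Rotation as R
        T=c["T_tool_cam"]; s=env.state()
        P=P@T[:3,:3].T+T[:3,3]
        P=P@R.from_euler("xyz",s["ee_rot"],degrees=True).as_matrix().T+s["ee_pos"]
    else:
        T=np.linalg.inv(c["camera_from_world"]); P=P@T[:3,:3].T+T[:3,3]
    P[d==0]=np.nan
    return im,d,P
def red(im):
    h=cv2.cvtColor(im,cv2.COLOR_RGB2HSV); return ((h[...,0]<8)|(h[...,0]>172))&(h[...,1]>130)&(h[...,2]>50)
def yellow(im):
    h=cv2.cvtColor(im,cv2.COLOR_RGB2HSV); return (h[...,0]>18)&(h[...,0]<34)&(h[...,1]>130)&(h[...,2]>50)
E
python3 - <<'E'
from h import *
for n,box in(("top",(255,150,325,220)),("side",(280,155,345,245))):
    im,d,P=cloud(n); np.savez(f"{n}.npz",im=im,d=d,P=P)
    x0,y0,x1,y1=box
    cv2.imwrite(f"pics/{n}crop1.png",cv2.resize(im[y0:y1,x0:x1,::-1],None,fx=6,fy=6))
    for nm,m in(("red",red(im)),("yel",yellow(im))):
        q=np.zeros(m.shape,bool); q[y0:y1,x0:x1]=m[y0:y1,x0:x1]
        Q=P[q]; Q=Q[~np.isnan(Q[:,0])]
        print(n,nm,len(Q)); 
        if nm=="red":
            for lo,hi in((70,90),(95,125),(125,160),(170,212),(212,225)):
                S=Q[(Q[:,2]>lo)&(Q[:,2]<hi)]
                if len(S)>3: print(lo,hi,len(S),np.median(S,0).round(1),S.min(0).round(),S.max(0).round())
        else:
            S=Q[(Q[:,2]>58)&(Q[:,2]<76)]
            if len(S)>5: print("lid",S[:,2].mean(),cv2.minAreaRect(S[:,:2].astype(np.float32)))
im=np.load("top.npz")["im"]; cv2.imwrite("pics/scaletop1.png",cv2.resize(im[120:230,380:480,::-1],None,fx=5,fy=5))
im=np.load("side.npz")["im"]; cv2.imwrite("pics/scaleside1.png",cv2.resize(im[210:370,340:480,::-1],None,fx=3.6,fy=3.6))
E
```

```text
top red 258
70 90 141 [533.7 185.4  82.4] [507. 159.  76.] [559. 215.  90.]
95 125 9 [496.9 162.9 122. ] [489. 159. 117.] [593. 215. 125.]
125 160 33 [521.5 174.3 135. ] [497. 165. 126.] [581. 207. 150.]
170 212 5 [538.9 170.9 202.7] [527. 168. 177.] [542. 197. 210.]
212 225 69 [539.9 187.2 216.8] [527. 168. 212.] [553. 202. 223.]
top yel 638
lid 74.55606387379456 ((540.6865844726562, 186.6483154296875), (116.32269287109375, 88.2536392211914), 27.4893856048584)
side red 301
70 90 150 [539.5 188.9  83. ] [508. 159.  77.] [572. 214.  89.]
95 125 6 [495.  161.7 120.4] [488. 160. 115.] [500. 166. 124.]
125 160 5 [506.4 167.9 128.9] [499. 162. 125.] [539. 186. 159.]
170 212 85 [534.9 180.3 196.8] [527. 167. 176.] [547. 197. 212.]
212 225 50 [537.4 185.3 216.8] [528. 170. 213.] [551. 204. 222.]
side yel 880
lid 69.31258610840501 ((539.9353637695312, 182.20162963867188), (118.68646240234375, 87.45960235595703), 28.07508659362793)
```

Run:
```python
import cv2,numpy as np
a=[cv2.resize(cv2.imread(f"pics/{n}.png"),(400,300)) for n in("topcrop1","sidecrop1")]
b=[cv2.resize(cv2.imread(f"pics/{n}.png"),(400,300)) for n in("scaletop1","scaleside1")]
cv2.imwrite("pics/m1.png",np.vstack([np.hstack(a),np.hstack(b)]))
```

```text
(no output)
```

View pics/m1.png

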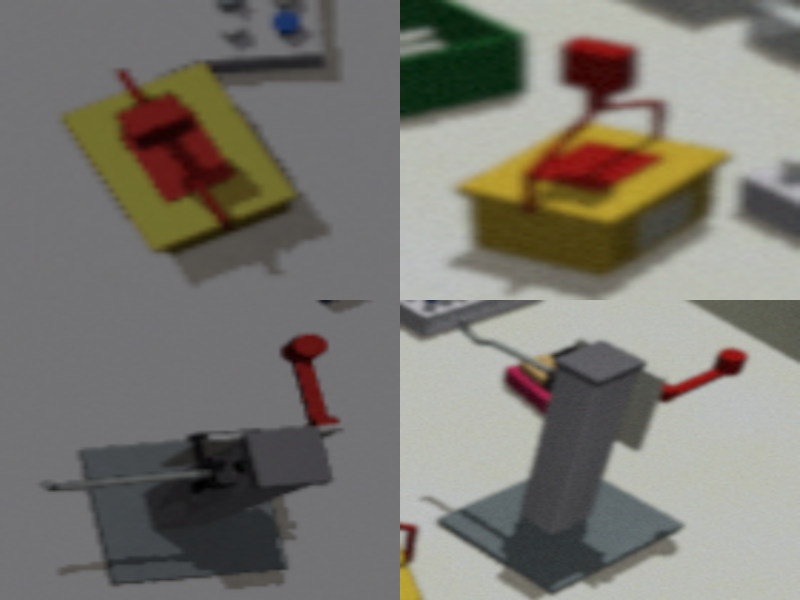

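The crop shows the first candidate as a closed yellow pail with a bail. Its lid measures about 118 × 88 mm and the grip top is at z = 217, so it's the pail meant, at yaw about 27.5°. Next I measure the scale.

Run:
```python
from h import *
for n in("top","side"):
    z=np.load(n+".npz"); P=z["P"]; im=z["im"]
    ok=~np.isnan(P[...,0])
    def sel(xlo,xhi,ylo,yhi,zlo,zhi):
        return ok&(P[...,0]>xlo)&(P[...,0]<xhi)&(P[...,1]>ylo)&(P[...,1]<yhi)&(P[...,2]>zlo)&(P[...,2]<zhi)
    S=P[sel(420,640,-400,-100,302,325)]
    print(n,"coltop",len(S),S.mean(0).round(1),cv2.minAreaRect(S[:,:2].astype(np.float32)))
    S=P[sel(380,640,-400,-100,8,17)]
    print("base",len(S),cv2.minAreaRect(S[:,:2].astype(np.float32)))
    m=sel(420,600,-240,-110,235,300); S=P[m]; print("hook",len(S)); 
    for q in S[np.argsort(S[:,1])][::max(1,len(S)//14)]: print(q.round(0))
    m=sel(560,680,-360,-200,220,330)&red(im); S=P[m]; 
    print("red",len(S),S.min(0).round(),S.max(0).round()); T=S[(S[:,0]>600)&(S[:,2]>S[:,2].max()-8)]; print("knobtop",len(T),T.mean(0).round(1))
    
    for l in("hook_seat","pointer","marker_line","marker"):
        print(n,l,[( [round(float(v)) for v in r["point"]],round(r["p"],2)) for r in env.search_frame(n,l)])
print(env.state()["time_s"])
```

```text
top coltop 441 [ 521.1 -265.9  312. ] ((521.8128051757812, -267.61639404296875), (57.786521911621094, 88.86517333984375), 8.667142868041992)
base 1270 ((511.9928283691406, -247.056640625), (256.75738525390625, 291.80206298828125), 1.838505744934082)
hook 272
[ 512. -240.  274.]
[ 515. -237.  275.]
[ 512. -234.  276.]
[ 508. -232.  254.]
[ 509. -230.  261.]
[ 540. -226.  271.]
[ 546. -221.  280.]
[ 547. -218.  290.]
[ 533. -216.  277.]
[ 512. -209.  260.]
[ 512. -192.  262.]
[ 508. -175.  264.]
[ 504. -157.  258.]
[ 505. -142.  251.]
[ 498. -121.  260.]
red 152 [ 562. -312.  263.] [ 649. -285.  292.]
knobtop 50 [ 639.8 -295.5  287.5]
top hook_seat [([509, -214, 266], 0.67)]
top pointer [([509, -215, 263], 0.63)]
top marker_line [([614, -299, 273], 0.57)]
top marker [([611, -298, 268], 0.79), ([511, -214, 267], 0.39)]
side coltop 489 [ 517.8 -270.5  312.7] ((520.1266479492188, -270.0237731933594), (59.444393157958984, 87.90689849853516), 9.8148775100708)
base 2235 ((508.7391357421875, -245.2164764404297), (299.38201904296875, 237.3804473876953), 87.42442321777344)
hook 221
[ 500. -239.  255.]
[ 501. -235.  270.]
[ 502. -230.  253.]
[ 521. -222.  285.]
[ 530. -218.  281.]
[ 534. -215.  286.]
[ 513. -210.  262.]
[ 513. -198.  260.]
[ 512. -187.  260.]
[ 505. -174.  257.]
[ 504. -162.  263.]
[ 505. -149.  259.]
[ 498. -135.  251.]
[ 501. -125.  261.]
[ 495. -120.  269.]
red 184 [ 561. -314.  266.] [ 648. -287.  292.]
knobtop 51 [ 636.8 -297.3  288.9]
side hook_seat [([503, -186, 264], 0.67)]
side pointer [([500, -190, 256], 0.6)]
side marker_line [([627, -302, 270], 0.78), ([702, 132, 46], 0.56)]
side marker [([641, -57, 31], 0.7), ([621, -308, 273], 0.63)]
1.35
```

```bash
cat >> h.py <<'E'
from scipy.spatial.transform import Rotation as R
def plan(pos,yaw):
    """tool straight down, tool y along world yaw (deg). Prints slide cm, turn rad."""
    s=env.state(); R0=R.from_euler("xyz",s["ee_rot"],degrees=True).as_matrix()
    y=np.array([np.cos(np.radians(yaw)),np.sin(np.radians(yaw)),0]); x=np.array([0,0,-1.]); z=np.cross(x,y)
    Rt=np.stack([x,y,z],1)
    sl=R0.T@(np.array(pos)-s["ee_pos"])/10; tu=R.from_matrix(R0.T@Rt).as_rotvec()
    print("t",s["time_s"],"pos",s["ee_pos"].round(1),"yawY",np.degrees(np.arctan2(R0[1,1],R0[0,1])).round(1),"q",s["qpos"].round(1),"F",s["force"].round(2),"w",round(s["gripper_width"],1))
    print("  slide",sl.round(2),"turn",tu.round(4))
E
python3 - <<'E'
from h import *
s=env.state();print(R.from_euler("xyz",s["ee_rot"],degrees=True).as_matrix().round(3))
plan((538,186,320),27.5);plan((538,186,320),207.5)
E
```

```text
[[ 0.     0.25   0.968]
 [ 0.     0.968 -0.25 ]
 [-1.     0.    -0.   ]]
t 1.35 pos [143.8 556.7 222. ] yawY 75.5 q [74.4 18.3 89.6  0.  72.  -1.1] F [ 0.08  0.44 -0.09] w 91.3
  slide [ -9.8  -26.03  47.44] turn [ 8.38e-01 -0.00e+00 -1.00e-04]
t 1.35 pos [143.8 556.7 222. ] yawY 75.5 q [74.4 18.3 89.6  0.  72.  -1.1] F [ 0.08  0.44 -0.09] w 91.3
  slide [ -9.8  -26.03  47.44] turn [-2.3036e+00  1.0000e-04 -0.0000e+00]
```

>>> arm_command(slide=[[-4,0,0],[-8,0,0],[-9.8,-2,3.5],[-9.8,-4,7],[-9.8,-6,10.5],[-9.8,-8,14],[-9.8,-10,18],[-9.8,-12,22],[-9.8,-14,26],[-9.8,-16,30],[-9.8,-18,33.5],[-9.8,-20,37],[-9.8,-22,40.5],[-9.8,-24,44],[-9.8,-26,47.4],[-9.8,-26,47.4],[-9.8,-26,47.4],[-9.8,-26,47.4]], turn=[[0,0,0],[0.06,0,0],[0.12,0,0],[0.18,0,0],[0.24,0,0],[0.3,0,0],[0.36,0,0],[0.42,0,0],[0.48,0,0],[0.54,0,0],[0.6,0,0],[0.66,0,0],[0.72,0,0],[0.78,0,0],[0.838,0,0],[0.838,0,0],[0.838,0,0],[0.838,0,0]], grip=[0,0,0,0,0,0,0,0,0,0,0,0,0,0,0,0,0,0])

```text
time_s: 2.85
ee_pos: [537.4, 186.5, 319.7]
ee_rot: [-146.3, 89.9, 151.2]
force: [0.3, -0.3, -0.2]
gripper_width: 91.5
```

Run:
```python
from h import *
plan((538,186,186),27.5)
im,d,P=cloud("wrist"); cv2.imwrite("pics/w1.png",im[...,::-1])
S=P[red(im)]; S=S[~np.isnan(S[:,0])]
T=S[(S[:,2]>208)&(S[:,2]<225)]
print(len(T),T.mean(0).round(1),cv2.minAreaRect(T[:,:2].astype(np.float32)))
Y=P[yellow(im)]; Y=Y[(Y[:,2]>60)&(Y[:,2]<74)]; print(cv2.minAreaRect(Y[:,:2].astype(np.float32)),Y[:,2].mean())
```

```text
t 2.85 pos [537.4 186.5 319.7] yawY 27.5 q [18.  15.3 80.   0.1 84.7 -9.5] F [ 0.32 -0.27 -0.22] w 91.5
  slide [13.37  0.04  0.09] turn [-0.0004 -0.001   0.0007]
853 [504.9 198.  216.9] ((432.5981750488281, 218.1787567138672), (33.12522888183594, 249.50946044921875), 74.80624389648438)
((422.8999938964844, 242.57681274414062), (88.87480163574219, 205.5116729736328), 65.00591278076172) 66.9971046117329
```

View pics/w1.png

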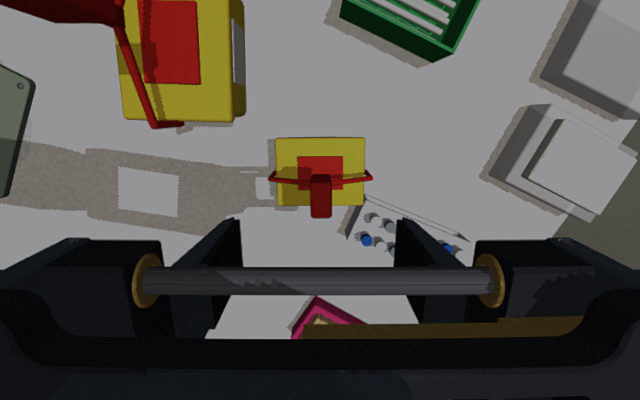

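The picture shows the small pail at (320,172) squared up with the jaws and its grip block at (321,197). The big pail at (185,60) and the rack at (400,230) are clear of the fingers. I'll refine on the block alone.

Run:
```python
from h import *
im,d,P=cloud("wrist")
n=(np.hypot(P[...,0]-538,P[...,1]-186)<75)
S=P[red(im)&n]; T=S[(S[:,2]>211)&(S[:,2]<223)]
print(len(T),T.mean(0).round(1),cv2.minAreaRect(T[:,:2].astype(np.float32)))
Y=P[yellow(im)&n]; Y=Y[(Y[:,2]>60)&(Y[:,2]<74)]; print(cv2.minAreaRect(Y[:,:2].astype(np.float32)),Y[:,2].mean())
B=P[red(im)&n&(P[...,2]>95)&(P[...,2]<165)]; e=np.array([np.cos(.48),np.sin(.48)])
p=B[:,:2]@e; print(B[p<p.min()+6].mean(0),B[p>p.max()-6].mean(0))
```

```text
710 [536.8 190.2 218.1] ((537.13623046875, 189.52073669433594), (18.797998428344727, 32.000221252441406), 27.74382972717285)
((589.1176147460938, 218.77963256835938), (0.0, 0.0), 0.0) 71.82882354370523
[484.76441336 161.48245599 119.14823943] [590.06110356 217.47612435 117.92270108]
```

>>> arm_command(slide=[[2,0.1,-0.2],[4,0.1,-0.2],[6,0.1,-0.2],[8,0.1,-0.2],[10,0.1,-0.2],[11.5,0.1,-0.2],[12.7,0.1,-0.2],[13.4,0.1,-0.2],[13.4,0.1,-0.2],[13.4,0.1,-0.2],[13.4,0.1,-0.2],[13.4,0.1,-0.2],[13.4,0.1,-0.2],[13.4,0.1,-0.2],[13.4,0.1,-0.2],[13.4,0.1,-0.2],[13.4,0.1,-0.2],[13.4,0.1,-0.2]], turn=[[0,0,0],[0,0,0],[0,0,0],[0,0,0],[0,0,0],[0,0,0],[0,0,0],[0,0,0],[0,0,0],[0,0,0],[0,0,0],[0,0,0],[0,0,0],[0,0,0],[0,0,0],[0,0,0],[0,0,0],[0,0,0]], grip=[0,0,0,0,0,0,0,0,0,100,255,255,255,255,255,255,255,255], newtons=30)

```text
time_s: 4.45
ee_pos: [537.7, 188.6, 186.0]
ee_rot: [116.1, 90.0, 53.6]
force: [0.2, -0.3, -0.4]
gripper_width: 34.3
```

Run:
```python
from h import *
plan((538,186,186),27.8)
im,d,P=cloud("wrist"); cv2.imwrite("pics/w2.png",im[...,::-1])
```

```text
t 4.45 pos [537.7 188.6 186. ] yawY 27.5 q [18.2 19.3 93.6  0.  67.1 -9.3] F [ 0.23 -0.26 -0.37] w 34.3
  slide [-0.   -0.1   0.25] turn [-0.0053 -0.0001 -0.0001]
```

View pics/w2.png

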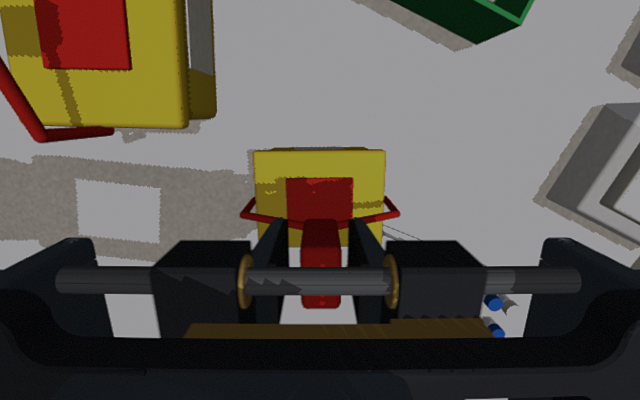

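The fingers at (285,240) and (355,240) straddle the block at (320,265) but are still closing, at 34 mm. I'll let them close and then lift.

>>> arm_command(slide=[[0,0,0],[0,0,0],[0,0,0],[0,0,0],[0,0,0],[0,0,0],[0,0,0],[0,0,0],[-0.1,0,0],[-0.3,0,0],[-0.6,0,0],[-1,0,0],[-1.5,0,0],[-2,0,0],[-2.5,0,0],[-3,0,0],[-3,0,0],[-3,0,0],[-3,0,0],[-3,0,0]], turn=[[0,0,0],[0,0,0],[0,0,0],[0,0,0],[0,0,0],[0,0,0],[0,0,0],[0,0,0],[0,0,0],[0,0,0],[0,0,0],[0,0,0],[0,0,0],[0,0,0],[0,0,0],[0,0,0],[0,0,0],[0,0,0],[0,0,0],[0,0,0]], grip=[255,255,255,255,255,255,255,255,255,255,255,255,255,255,255,255,255,255,255,255])

```text
time_s: 6.17
ee_pos: [537.4, 188.6, 215.6]
ee_rot: [-103.4, 90.0, -165.9]
force: [0.3, 0.8, -6.5]
gripper_width: 19.6
```

Run:
```python
from h import *
im,d,P=cloud("wrist"); cv2.imwrite("pics/w3.png",im[...,::-1])
im,d,P=cloud("side"); cv2.imwrite("pics/s3.png",im[...,::-1])
s=env.state();print(s)
plan((480,-60,330),9)
```

```text
{'time_s': 6.2667, 'qpos': array([ 1.81784533e+01,  1.80839964e+01,  9.09209986e+01,  3.71864714e-03,
        7.10346032e+01, -9.32417589e+00]), 'qvel': array([ 0.02176014,  0.14892761, -0.09902128,  0.03215205, -0.03798193,
       -0.13400422]), 'effort': array([ 8.00336475e-04, -4.47206390e+01, -2.56416625e+01,  5.84138848e-02,
        5.40887704e-02, -5.16969267e-04]), 'ee_pos': array([537.51778101, 188.62818344, 215.58197553]), 'ee_rot': array([-104.39818077,   89.96024593, -166.89676134]), 'force': array([ 0.37280216, -0.39689617, -6.40209668]), 'torque': array([-0.01059219, -0.02027327, -0.00758748]), 'gripper_width': 19.862937671127483}
t 6.2667 pos [537.5 188.6 215.6] yawY 27.5 q [18.2 18.1 90.9  0.  71.  -9.3] F [ 0.37 -0.4  -6.4 ] w 19.9
  slide [-11.43 -16.59  19.4 ] turn [ 3.229e-01 -1.000e-04  7.000e-04]
```

View pics/s3.png

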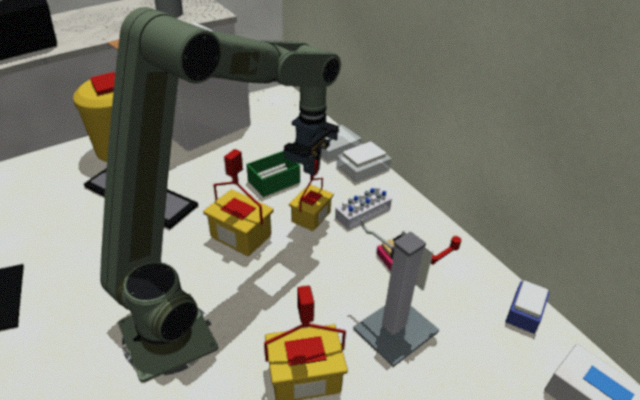

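Measured weight is about 6.3 N, so I expect a spring extension of about 62 mm. I'll raise the pail and carry it to a point before the hook tip.

>>> arm_command(slide=[[-1,0,0],[-2.5,0,0],[-4.5,0,0],[-6.5,0,0],[-8.5,-0.4,0.5],[-10.5,-1.2,1.5],[-11.5,-2.4,3.1],[-11.9,-4.0,5.2],[-11.9,-5.6,7.2],[-11.9,-7.2,9.3],[-11.9,-8.8,11.3],[-11.9,-10.4,13.4],[-11.9,-12,15.5],[-11.9,-13.5,17.4],[-11.9,-14.8,19.1],[-11.9,-15.8,20.4],[-11.9,-16.5,21.3],[-11.9,-16.8,21.7],[-11.9,-16.8,21.7],[-11.9,-16.8,21.7]], turn=[[0,0,0],[0,0,0],[0,0,0],[0,0,0],[0.02,0,0],[0.05,0,0],[0.08,0,0],[0.11,0,0],[0.14,0,0],[0.17,0,0],[0.2,0,0],[0.23,0,0],[0.26,0,0],[0.285,0,0],[0.3,0,0],[0.315,0,0],[0.323,0,0],[0.323,0,0],[0.323,0,0],[0.323,0,0]], grip=[255,255,255,255,255,255,255,255,255,255,255,255,255,255,255,255,255,255,255,255])

```text
time_s: 7.93
ee_pos: [489.0, -80.7, 335.1]
ee_rot: [152.2, 89.9, 71.2]
force: [-0.0, -0.1, -6.3]
gripper_width: 19.9
```

Run:
```python
from h import *
plan((498.5,-142,335),9)
im,d,P=cloud("wrist"); cv2.imwrite("pics/w4.png",im[...,::-1]); np.savez("w4.npz",im=im,P=P)
im,d,P=cloud("side"); np.savez("s4.npz",im=im,P=P); cv2.imwrite("pics/s4.png",cv2.resize(im[130:350,290:490,::-1],None,fx=2.7,fy=2.7))
im,d,P=cloud("top"); np.savez("t4.npz",im=im,P=P); cv2.imwrite("pics/t4.png",cv2.resize(im[100:240,340:490,::-1],None,fx=4,fy=4))
```

```text
t 7.9333 pos [489.  -80.7 335.1] yawY 9.0 q [-10.8   8.   87.3   0.1  84.7 -19.8] F [-0.02 -0.1  -6.28] w 19.9
  slide [ 0.   -0.02  6.2 ] turn [ 0.0001 -0.0012 -0.0006]
```

View pics/w4.png

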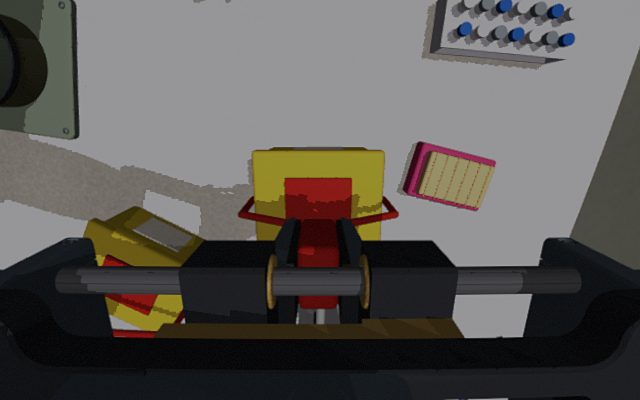

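View pics/s4.png

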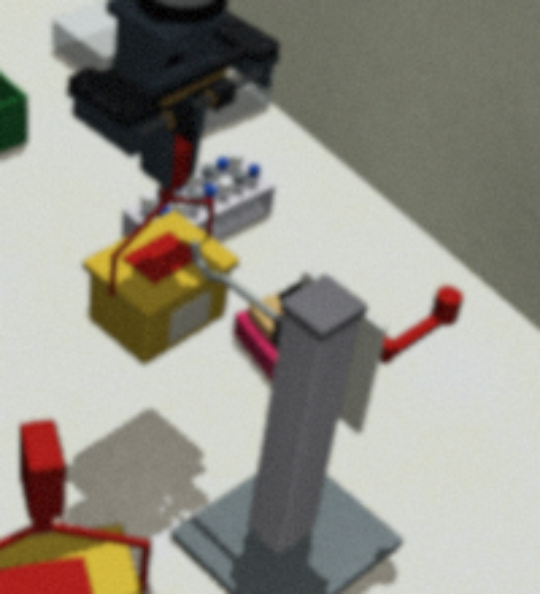

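View pics/t4.png

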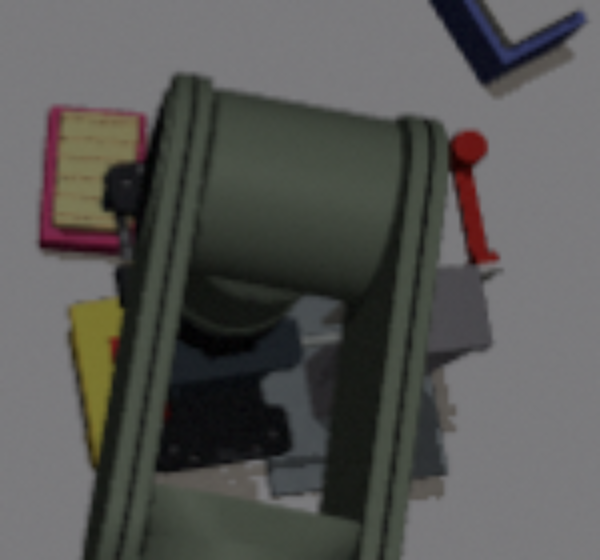

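The wrist view shows the hook wire at (320,316), directly behind the block, and the side view shows its tip at (195,245) in the crop, level with the bail opening. I'll measure the lateral offset from the wrist depth, and the hook points again.

Run:
```python
from h import *
u=np.array([np.cos(np.radians(9)),np.sin(np.radians(9))]); v=np.array([-u[1],u[0]])
col=np.array([518.5,-270.5])
z=np.load("w4.npz"); P=z["P"]
S=P[(P[...,2]>225)&(P[...,2]<285)&(P[...,1]<-95)]; 
a=(S[:,:2]-col)@u; b=(S[:,:2]-col)@v
print("wrist",len(S)); o=np.argsort(b)
for i in o[::max(1,len(o)//12)]: print(round(a[i],1),round(b[i],1),S[i,2].round(1))
for n in("side","top","s4"):
    z=np.load(n+".npz"); P=z["P"]; 
    a=(P[...,:2]-col)@u; b=(P[...,:2]-col)@v
    m=(P[...,2]>235)&(P[...,2]<285)&(abs(a)<15)&(b>62)&(b<165)
    A,B,Z=a[m],b[m],P[m][:,2]
    print(n,len(A))
    for lo in range(60,165,15):
        q=(B>=lo)&(B<lo+15)
        if q.any(): print(lo,q.sum(),A[q].mean().round(1),Z[q].mean().round(1),Z[q].max().round(1))
    print("bmax",B.max())
    # column top, edges
    m=(P[...,2]>305)&(P[...,2]<320)&(abs(a)<40)&(abs(b)<40); print("col",a[m].min(),a[m].max(),b[m].min(),b[m].max(),np.percentile(a[m],[3,97]),np.percentile(b[m],[3,97]))
```

```text
wrist 1214
4.0 85.7 259.5
2.1 98.0 262.0
53.8 156.1 229.2
-47.4 158.7 228.4
-43.6 160.8 228.6
36.6 163.1 229.2
-58.5 165.4 227.6
-51.5 167.2 229.9
-50.7 169.6 228.2
-6.1 177.4 231.0
-46.5 179.5 228.5
-42.6 181.8 229.7
-57.1 186.4 229.2
side 129
60 17 2.7 260.2 264.7
75 19 2.8 260.2 263.9
90 18 2.8 260.1 263.0
105 17 3.7 258.9 263.3
120 16 3.5 253.0 258.5
135 27 4.3 256.6 269.7
150 15 4.0 268.0 274.0
bmax 159.03402703954842
col -27.934194457838817 31.04763891322901 -27.12815428274999 29.56085355124688 [-26.39091859  27.29445732] [-20.60755265  26.71194367]
top 101
60 16 4.3 260.4 264.2
75 15 4.6 259.3 262.7
90 16 4.7 261.1 263.6
105 18 4.8 258.5 261.6
120 16 5.5 251.3 255.2
135 13 4.5 256.3 268.9
150 7 5.3 271.1 274.9
bmax 156.30233177026975
col -25.27190121521453 30.85603176571121 -22.514833748015302 28.299165837579316 [-23.8954014   28.55208484] [-20.40660582  27.27300569]
s4 129
60 17 2.5 260.6 263.4
75 18 2.6 260.5 265.8
90 18 3.8 258.7 262.3
105 17 3.7 258.9 263.9
120 15 3.4 253.6 258.1
135 28 4.5 255.4 265.6
150 16 4.9 267.2 273.7
bmax 157.16469830044477
col -28.733453504032912 32.377471616134805 -36.92904914714257 29.93509805651264 [-26.45152118  26.98062347] [-20.64114483  26.51527031]
```

>>> arm_command(slide=[[0,0.1,0.3],[0,0.3,0.8],[0,0.3,1.5],[0,0.3,2.3],[0,0.3,3.1],[0,0.3,3.9],[0,0.3,4.7],[0,0.3,5.4],[0,0.3,5.8],[0,0.3,6],[0,0.3,6],[0,0.3,6]], turn=[[0,0,0],[0,0,0],[0,0,0],[0,0,0],[0,0,0],[0,0,0],[0,0,0],[0,0,0],[0,0,0],[0,0,0],[0,0,0],[0,0,0]], grip=[255,255,255,255,255,255,255,255,255,255,255,255])

```text
time_s: 9.08
ee_pos: [501.1, -140.0, 334.9]
ee_rot: [-175.8, 90.0, 103.2]
force: [0.1, 0.8, -6.0]
gripper_width: 19.9
```

Run:
```python
from h import *
plan((501.6,-139,292),9)
im,d,P=cloud("wrist"); cv2.imwrite("pics/w5.png",im[...,::-1]); np.savez("w4.npz",im=im,P=P)
im,d,P=cloud("side"); np.savez("s5.npz",im=im,P=P); cv2.imwrite("pics/s5.png",cv2.resize(im[150:300,330:480,::-1],None,fx=4,fy=4,interpolation=cv2.INTER_CUBIC))
```

```text
t 9.0833 pos [ 501.1 -140.   334.9] yawY 9.0 q [-16.9  10.4  84.4   0.   85.2 -25.9] F [ 0.1   0.81 -5.98] w 19.9
  slide [ 4.29  0.06 -0.09] turn [-0.0002 -0.0006  0.    ]
```

View pics/w5.png

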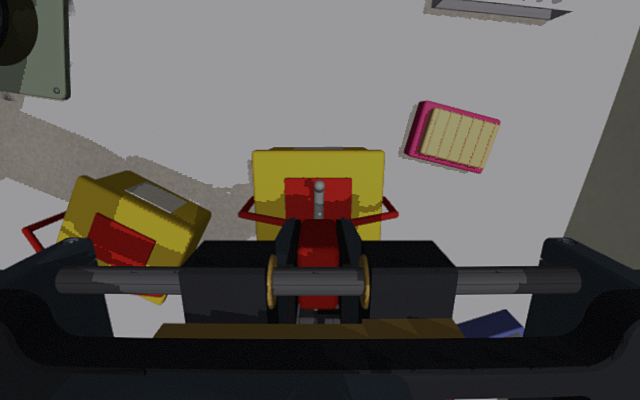

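View pics/s5.png

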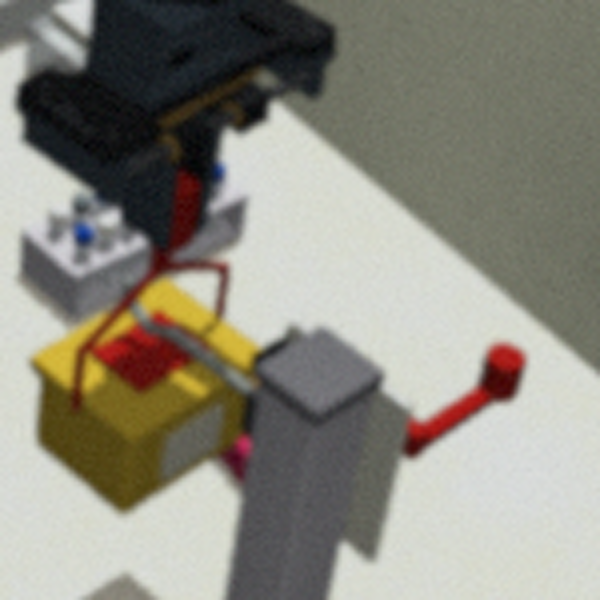

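The wrist view shows the hook tip at (319,186), through the bail on the far side of the block and centred. I'll check its distance against the bail.

Run:
```python
from h import *
P=np.load("w4.npz")["P"]
s=env.state(); u=np.array([np.cos(np.radians(9)),np.sin(np.radians(9))]); v=np.array([-u[1],u[0]])
S=P[178:222,308:332].reshape(-1,3); S=S[(S[:,2]>235)&(S[:,2]<280)]
d=S[:,:2]-s["ee_pos"][:2]; print(len(S),(d@u).mean(),(d@v).min(),(d@v).max(),S[:,2].min(),S[:,2].max())
t=S[:,2]>266; print("tip",(d@u)[t].mean(),(d@v)[t].mean())
```

```text
359 -1.237781621754313 -8.415308645549658 27.58875085750224 249.15325223546057 274.148471822441
tip -0.9575781034971395 23.896210667980885
```

>>> arm_command(slide=[[0.3,-0.1,0],[0.8,-0.1,-0.1],[1.4,-0.1,-0.1],[2,-0.1,-0.1],[2.6,-0.1,-0.1],[3.1,-0.1,-0.1],[3.5,-0.1,-0.1],[3.8,-0.1,-0.1],[4.1,-0.1,-0.1],[4.4,-0.1,-0.1],[4.7,-0.1,-0.1],[5,-0.1,-0.1],[5.3,-0.1,-0.1],[5.6,-0.1,-0.1],[5.8,-0.1,-0.1],[6,-0.1,-0.1],[6,-0.1,-0.1],[6,-0.1,-0.1],[6,-0.1,-0.1],[6,-0.1,-0.1]], turn=[[0,0,0],[0,0,0],[0,0,0],[0,0,0],[0,0,0],[0,0,0],[0,0,0],[0,0,0],[0,0,0],[0,0,0],[0,0,0],[0,0,0],[0,0,0],[0,0,0],[0,0,0],[0,0,0],[0,0,0],[0,0,0],[0,0,0],[0,0,0]], grip=[255,255,255,255,255,255,255,255,255,255,255,255,255,255,255,255,255,255,255,255])

```text
time_s: 10.85
ee_pos: [500.2, -139.4, 275.1]
ee_rot: [81.5, 90.0, 0.5]
force: [-0.4, 0.1, -5.0]
gripper_width: 19.7
```

Run:
```python
from h import *
plan((501.6,-139,292),9)
im,d,P=cloud("side"); cv2.imwrite("pics/s6.png",cv2.resize(im[150:300,330:480,::-1],None,fx=4,fy=4,interpolation=cv2.INTER_CUBIC))
```

```text
t 10.85 pos [ 500.2 -139.4  275.1] yawY 9.0 q [-16.8  11.5  91.4   0.   77.1 -25.8] F [-0.37  0.1  -4.98] w 19.7
  slide [-1.69  0.15 -0.01] turn [-0.0001  0.0001 -0.0004]
```

View pics/s6.png

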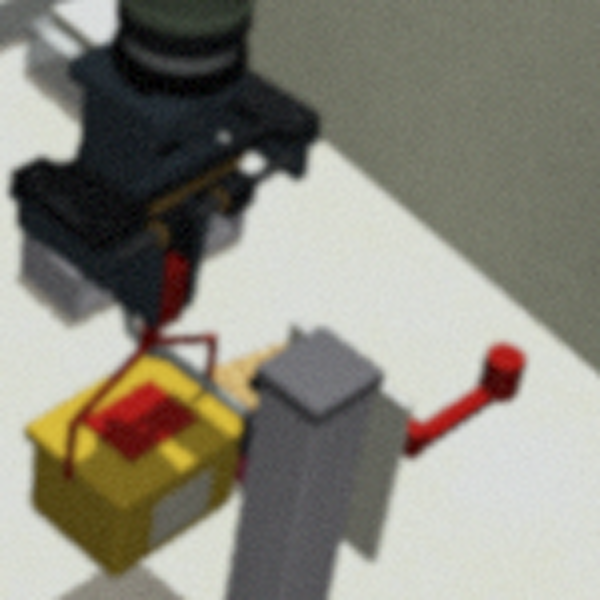

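The bail at (150,340) in the crop is seated on the hook, and the load fell from 6.2 to 5.0 N over about 16 mm, as the spring predicts. I'll keep lowering.

>>> arm_command(slide=[[0.2,0,0],[0.5,0,0],[0.8,0,0],[1.1,0,0],[1.4,0,0],[1.7,0,0],[2,0,0],[2.3,0,0],[2.6,0,0],[2.9,0,0],[3.2,0,0],[3.5,0,0],[3.7,0,0],[3.8,0,0],[3.8,0,0],[3.8,0,0],[3.8,0,0],[3.8,0,0]], turn=[[0,0,0],[0,0,0],[0,0,0],[0,0,0],[0,0,0],[0,0,0],[0,0,0],[0,0,0],[0,0,0],[0,0,0],[0,0,0],[0,0,0],[0,0,0],[0,0,0],[0,0,0],[0,0,0],[0,0,0],[0,0,0]], grip=[255,255,255,255,255,255,255,255,255,255,255,255,255,255,255,255,255,255])

```text
time_s: 12.4
ee_pos: [500.2, -139.4, 237.1]
ee_rot: [74.9, 90.0, -6.1]
force: [0.2, 1.0, -1.3]
gripper_width: 20.3
```

Run:
```python
from h import *
plan((501.6,-139,230),9)
for i in range(8):
    env.grab_frame("wrist"); print(env.state()["force"].round(2))
```

```text
t 12.4 pos [ 500.2 -139.4  237.1] yawY 9.0 q [-16.8  12.7  95.3   0.   72.  -25.8] F [ 0.22  0.96 -1.3 ] w 20.3
  slide [ 0.71  0.14 -0.01] turn [-0.      0.0001 -0.0004]
[-0.14 -0.77 -1.61]
[-0.23  0.25 -1.77]
[-0.65 -0.52 -0.41]
[ 0.5   0.53 -1.73]
[-0.    0.29 -2.15]
[-0.12  0.91 -1.17]
[ 0.01  0.5  -1.34]
[ 0.51  0.05 -1.46]
```

>>> arm_command(slide=[[0.2,0,0],[0.4,0,0],[0.6,0,0],[0.8,0,0],[1,0,0],[1,0,0],[1,0,0],[1,0,0]], turn=[[0,0,0],[0,0,0],[0,0,0],[0,0,0],[0,0,0],[0,0,0],[0,0,0],[0,0,0]], grip=[255,255,255,255,255,255,255,255])

```text
time_s: 13.47
ee_pos: [500.2, -139.4, 227.0]
ee_rot: [86.8, 90.0, 5.7]
force: [-0.5, -1.0, 0.0]
gripper_width: 19.7
```

Run:
```python
from h import *
F=[]
for i in range(30):
    env.grab_frame("wrist"); F.append(env.state()["force"])
F=np.array(F);print(F.mean(0).round(2),F.std(0).round(2))
plan((501.6,-139,230),9)
```

```text
[ 0.68  0.08 -0.08] [0.46 0.44 0.46]
t 14.9667 pos [ 500.1 -139.3  226.9] yawY 9.0 q [-16.8  13.1  96.3   0.   70.6 -25.8] F [ 1.22  0.42 -0.38] w 19.8
  slide [-0.31  0.15 -0.01] turn [-0.0001 -0.     -0.0001]
```

>>> arm_command(slide=[[0,0.05,0],[0,0.1,0],[0,0.1,0],[0,0.1,0]], turn=[[0,0,0],[0,0,0],[0,0,0],[0,0,0]], grip=[255,255,255,255])

```text
time_s: 15.3
ee_pos: [500.6, -139.1, 226.7]
ee_rot: [-112.1, 89.9, 166.9]
force: [-1.1, -0.1, -0.3]
gripper_width: 19.5
```

Run:
```python
from h import *
F=[]
for i in range(24):
    env.grab_frame("wrist"); F.append(env.state()["force"])
F=np.array(F);print(F.mean(0).round(2),F.std(0).round(2))
im,d=env.grab_frame("wrist"); cv2.imwrite("pics/w7.png",im[...,::-1])
im,d=env.grab_frame("side"); cv2.imwrite("pics/s7.png",cv2.resize(im[150:300,330:480,::-1],None,fx=4,fy=4,interpolation=cv2.INTER_CUBIC))
plan((501.6,-139,230),9)
```

```text
[-2.29  0.64 -0.03] [0.92 0.56 0.37]
t 16.6 pos [ 500.9 -139.1  226.9] yawY 9.0 q [-16.8  13.2  96.2   0.   70.7 -25.8] F [-2.98  0.32 -0.02] w 20.2
  slide [-0.31  0.07  0.  ] turn [-0.0002 -0.0004  0.0003]
```

View pics/s7.png

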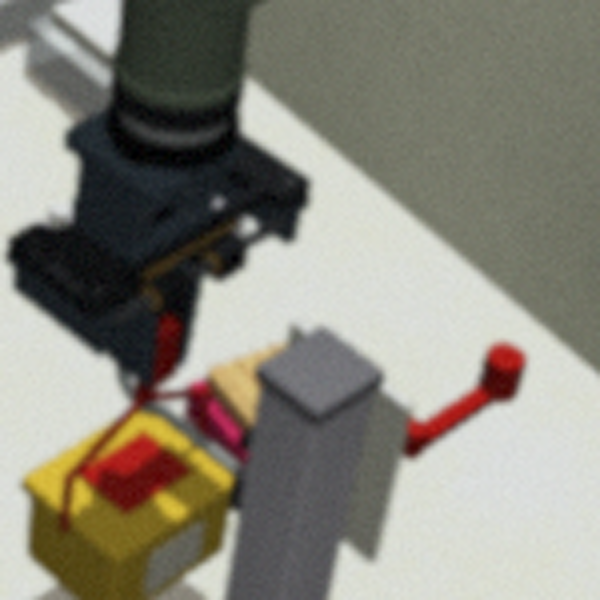

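View pics/w7.png

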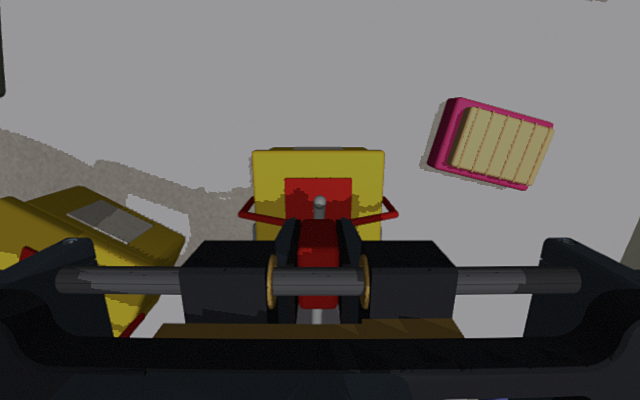

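The hook sits centred in the bail. The 1 mm sideways nudge raised the side force to −2.9 N, so the earlier position was nearly centred. I'll go back 0.8 mm.

>>> arm_command(slide=[[0,-0.04,0],[0,-0.08,0],[0,-0.08,0],[0,-0.08,0]], turn=[[0,0,0],[0,0,0],[0,0,0],[0,0,0]], grip=[255,255,255,255])

```text
time_s: 16.93
ee_pos: [500.7, -139.1, 227.1]
ee_rot: [99.3, 89.9, 18.3]
force: [-1.1, 2.0, -0.8]
gripper_width: 20.0
```

Run:
```python
from h import *
F=[];T=[]
for i in range(40):
    env.grab_frame("wrist"); s=env.state(); F.append(s["force"]); T.append(s["torque"])
F=np.array(F);print(F.mean(0).round(2),F.std(0).round(2),F[20:].mean(0).round(2),np.mean(T,0).round(3))
plan((501.6,-139,230),9)
```

```text
[ 0.87  3.37 -0.04] [1.22 0.71 0.47] [ 1.79  3.85 -0.03] [ 0.639 -0.179  0.013]
t 18.9333 pos [ 500.5 -139.3  227. ] yawY 9.0 q [-16.8  13.1  96.3   0.   70.6 -25.8] F [ 3.07  3.74 -0.08] w 20.0
  slide [-0.3   0.12 -0.01] turn [-0.0001 -0.0001 -0.0005]
```

>>> arm_command(slide=[[0,0.02,-0.02],[0,0.03,-0.02],[0,0.03,-0.02]], turn=[[0,0,0],[0,0,0],[0,0,0]], grip=[255,255,255])

```text
time_s: 19.18
ee_pos: [500.5, -139.2, 226.9]
ee_rot: [-36.6, 90.0, -117.6]
force: [1.4, 3.6, -0.6]
gripper_width: 20.0
```

Run:
```python
from h import *
F=[]
for i in range(24):
    env.grab_frame("wrist"); s=env.state(); F.append(s["force"])
F=np.array(F)
for k in range(0,24,6): print(F[k:k+6].mean(0).round(2))
plan((501.6,-139,230),9)
```

```text
[2.21 3.16 0.37]
[ 2.14  3.04 -0.03]
[ 1.8   2.8  -0.07]
[ 1.77  2.15 -0.1 ]
t 20.3833 pos [ 500.5 -139.1  226.9] yawY 9.0 q [-16.8  13.1  96.2  -0.   70.6 -25.8] F [ 2.04  2.03 -0.69] w 19.8
  slide [-0.31  0.11  0.01] turn [-0.      0.0001  0.    ]
```

>>> arm_command(slide=[[0,0.01,-0.01],[0,0.02,-0.02],[0,0.02,-0.02],[0,0.02,-0.02],[0,0.02,-0.02],[0,0.02,-0.02],[0,0.02,-0.02],[0,0.02,-0.02],[0,0.02,-0.02],[0,0.02,-0.02]], turn=[[0,0,0],[0,0,0],[0,0,0],[0,0,0],[0,0,0],[0,0,0],[0,0,0],[0,0,0],[0,0,0],[0,0,0]], grip=[255,255,255,255,255,255,255,255,255,255], newtons=6)

```text
time_s: 21.22
ee_pos: [500.6, -139.0, 226.9]
ee_rot: [-51.9, 90.0, -132.9]
force: [1.0, 0.4, 0.4]
gripper_width: 20.0
```

Run:
```python
from h import *
F=[]
for i in range(20):
    env.grab_frame("wrist"); s=env.state(); F.append(s["force"])
F=np.array(F)
for k in range(0,20,5): print(F[k:k+5].mean(0).round(2))
plan((501.6,-139,230),9)
```

```text
[ 1.16 -0.2  -0.21]
[ 0.65 -0.   -0.13]
[ 0.03 -0.67  0.39]
[-0.09 -0.52 -0.17]
t 22.2167 pos [ 500.6 -138.9  226.9] yawY 9.0 q [-16.8  13.1  96.2  -0.   70.6 -25.8] F [ 0.42 -0.96 -0.11] w 20.3
  slide [-0.31  0.09  0.03] turn [-0.      0.0001  0.0001]
```

All three force components are near zero, so the spring carries the whole load. I'll release gently.

>>> arm_command(slide=[[0,0,0],[0,0,0],[0,0,0],[0,0,0],[0,0,0],[0,0,0],[0,0,0],[0,0,0],[0,0,0],[0,0,0],[0,0,0],[0,0,0]], turn=[[0,0,0],[0,0,0],[0,0,0],[0,0,0],[0,0,0],[0,0,0],[0,0,0],[0,0,0],[0,0,0],[0,0,0],[0,0,0],[0,0,0]], grip=[198,194,190,185,180,170,160,150,140,130,120,120])

```text
time_s: 23.22
ee_pos: [500.7, -138.8, 226.9]
ee_rot: [174.0, 90.0, 93.0]
force: [0.4, 0.2, -0.0]
gripper_width: 48.5
```

Run:
```python
from h import *
plan((501.6,-139,360),9)
im,d=env.grab_frame("wrist"); cv2.imwrite("pics/w8.png",im[...,::-1])
im,d,P=cloud("side"); np.savez("s8.npz",im=im,P=P); cv2.imwrite("pics/s8.png",cv2.resize(im[150:300,330:480,::-1],None,fx=4,fy=4,interpolation=cv2.INTER_CUBIC))
```

```text
t 23.2167 pos [ 500.7 -138.8  226.9] yawY 9.0 q [-16.8  13.1  96.2   0.   70.6 -25.8] F [ 0.43  0.21 -0.01] w 48.5
  slide [-13.31   0.09   0.03] turn [-0.0001 -0.0001 -0.    ]
```

View pics/w8.png

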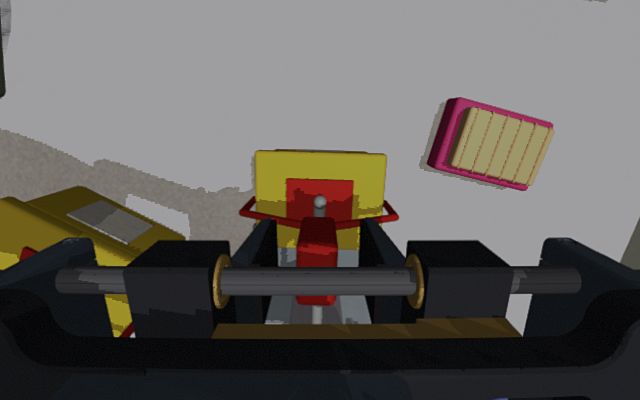

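View pics/s8.png

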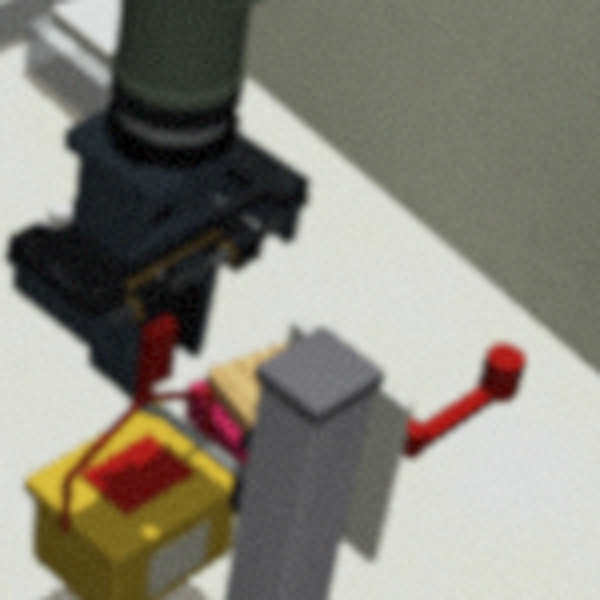

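The pail hangs free: the block at (318,260) in the wrist view stands clear of both fingers and the bail rests on the hook. I'll back straight up.

>>> arm_command(slide=[[-0.5,0,0],[-1.5,0,0],[-3,0,0],[-5,0,0],[-7,0,0],[-9,0,0],[-11,0,0],[-13,0,0],[-15,0,0],[-15,0,0],[-15,0,0]], turn=[[0,0,0],[0,0,0],[0,0,0],[0,0,0],[0,0,0],[0,0,0],[0,0,0],[0,0,0],[0,0,0],[0,0,0],[0,0,0]], grip=[120,120,120,120,120,120,255,255,255,255,255])

```text
time_s: 24.23
ee_pos: [501.1, -138.9, 378.4]
ee_rot: [65.7, 89.8, -15.3]
force: [0.4, -0.1, -0.4]
gripper_width: 17.6
```

Run:
```python
from h import *
plan((639,-297,377),99);plan((639,-297,377),-81)
im,d=env.grab_frame("wrist"); cv2.imwrite("pics/w9.png",im[...,::-1])
im,d,P=cloud("side"); np.savez("s9.npz",im=im,P=P); cv2.imwrite("pics/s9.png",cv2.resize(im[150:300,330:480,::-1],None,fx=4,fy=4,interpolation=cv2.INTER_CUBIC))
r=red(im)
S=P[r&(P[...,2]>100)&(np.hypot(P[...,0]-500,P[...,1]+140)<25)]; zt=np.sort(S[:,2]); print("block top",zt[-10:].round(1))
S=P[r&(P[...,0]>600)&(P[...,1]<-200)&(P[...,2]>200)]; T=S[S[:,2]>S[:,2].max()-7]; print("knob",len(T),T.mean(0).round(1))
m=r&(P[...,0]>620)&(P[...,1]<-270)&(P[...,2]>284); T=P[m]; print(cv2.minEnclosingCircle(T[:,:2].astype(np.float32)),np.median(T[:,2]))
```

```text
t 24.2333 pos [ 501.1 -138.9  378.4] yawY 9.0 q [-16.8   9.9  79.1   0.   90.9 -25.8] F [ 0.37 -0.15 -0.43] w 17.6
  slide [ 0.2  11.15 17.77] turn [-1.5708e+00  3.4000e-03 -1.3000e-03]
t 24.2333 pos [ 501.1 -138.9  378.4] yawY 9.0 q [-16.8   9.9  79.1   0.   90.9 -25.8] F [ 0.37 -0.15 -0.43] w 17.6
  slide [ 0.2  11.15 17.77] turn [ 1.5707e+00 -1.3000e-03 -3.4000e-03]
block top [259.9 259.9 260.2 260.2 260.2 260.4 260.6 260.6 261.1 261.3]
knob 46 [ 637.2 -297.   289.1]
((637.724609375, -296.0257568359375), 10.379189491271973) 289.00179753766247
```

View pics/w9.png

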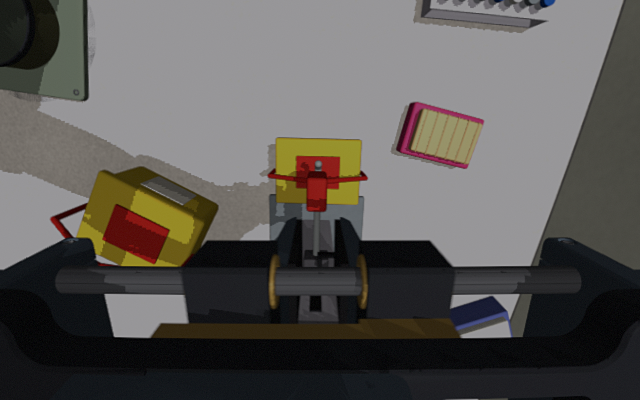

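View pics/s9.png

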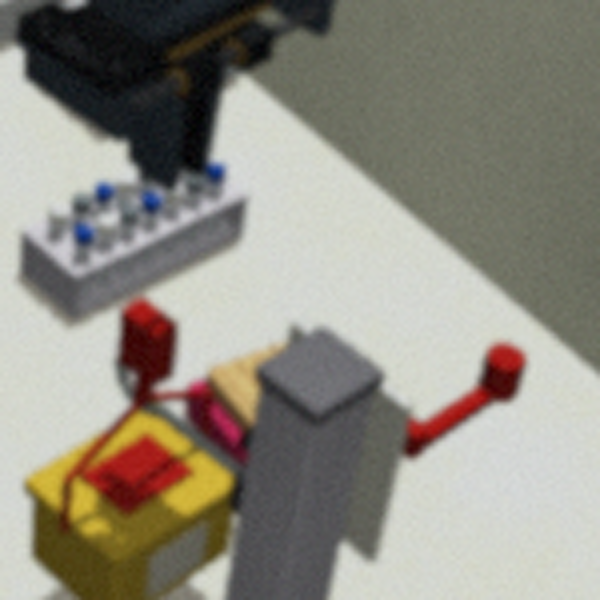

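The pail hangs level and the block top is at z ≈ 260. That puts the underside near 43 and the extension near 62 mm, agreeing with the weight. The pointer should therefore be near z ≈ 217.5 and the target knob top near 235.5. I'll move above the knob with the fingers shut.

>>> arm_command(slide=[[0,0.4,0.6],[0,1.2,1.8],[0,2,3.2],[0,2.9,4.6],[0,3.8,6],[0,4.7,7.4],[0,5.6,8.9],[0,6.5,10.3],[0,7.4,11.8],[0,8.2,13.2],[0,9,14.4],[0,9.8,15.6],[0,10.5,16.8],[0,11,17.7],[0,11,17.7],[0,11,17.7],[0,11,17.7],[0,11,17.7]], turn=[[0.1,0,0],[0.2,0,0],[0.3,0,0],[0.4,0,0],[0.5,0,0],[0.6,0,0],[0.7,0,0],[0.8,0,0],[0.9,0,0],[1,0,0],[1.1,0,0],[1.2,0,0],[1.3,0,0],[1.4,0,0],[1.5,0,0],[1.57,0,0],[1.57,0,0],[1.57,0,0]], grip=[255,255,255,255,255,255,255,255,255,255,255,255,255,255,255,255,255,255])

```text
time_s: 25.83
ee_pos: [636.8, -296.4, 375.5]
ee_rot: [-37.7, 89.9, 151.4]
force: [-0.2, 0.5, -0.3]
gripper_width: 0.4
```

Run:
```python
from h import *
plan((637.7,-296.5,300),-81)
im,d,P=cloud("wrist"); cv2.imwrite("pics/w10.png",im[...,::-1])
m=red(im)&(P[...,0]>600)&(P[...,1]<-260)&(P[...,2]>281); T=P[m]; print(len(T),cv2.minEnclosingCircle(T[:,:2].astype(np.float32)) if len(T) else 0,np.median(T[:,2]))
```

```text
t 25.8333 pos [ 636.8 -296.4  375.5] yawY -80.9 q [-25.9  29.1  51.1   0.   99.9  55. ] F [-0.2   0.54 -0.32] w 0.4
  slide [ 7.55  0.04 -0.1 ] turn [0.0026 0.002  0.0016]
588 ((638.428466796875, -294.8063659667969), 12.945160865783691) 288.5313993489829
```

View pics/w10.png

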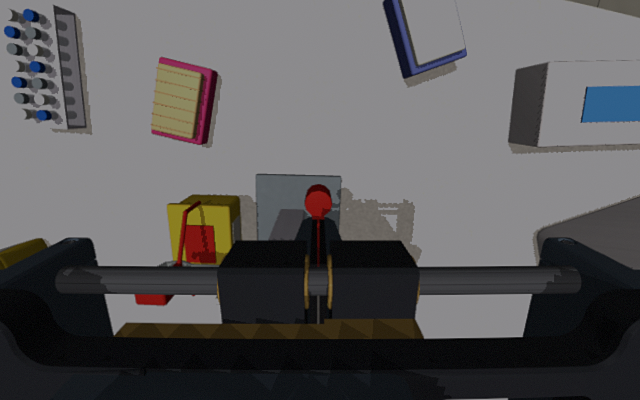

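The knob shows at (318,201), straight ahead of the shut fingers; it measures (638.2, −295.3) with its top at 288.5. I'll push it down, stopping about 3 mm short.

>>> arm_command(slide=[[1,-0.1,-0.15],[2.5,-0.1,-0.15],[4,-0.1,-0.15],[5.5,-0.1,-0.15],[6.8,-0.1,-0.15],[7.5,-0.1,-0.15],[8,-0.1,-0.15],[8.5,-0.1,-0.15],[9,-0.1,-0.15],[9.5,-0.1,-0.15],[10,-0.1,-0.15],[10.5,-0.1,-0.15],[11,-0.1,-0.15],[11.5,-0.1,-0.15],[12,-0.1,-0.15],[12.4,-0.1,-0.15],[12.7,-0.1,-0.15],[12.9,-0.1,-0.15],[12.9,-0.1,-0.15],[12.9,-0.1,-0.15]], turn=[[0,0,0],[0,0,0],[0,0,0],[0,0,0],[0,0,0],[0,0,0],[0,0,0],[0,0,0],[0,0,0],[0,0,0],[0,0,0],[0,0,0],[0,0,0],[0,0,0],[0,0,0],[0,0,0],[0,0,0],[0,0,0],[0,0,0],[0,0,0]], grip=[255,255,255,255,255,255,255,255,255,255,255,255,255,255,255,255,255,255,255,255])

```text
time_s: 27.55
ee_pos: [638.4, -295.3, 247.6]
ee_rot: [-7.4, 90.0, -178.3]
force: [1.3, -0.0, -0.1]
gripper_width: 0.5
```

Run:
```python
from h import *
plan((637.7,-296.5,246.5),-81)
im,d,P=cloud("side"); cv2.imwrite("pics/s11.png",cv2.resize(im[150:300,330:480,::-1],None,fx=4,fy=4,interpolation=cv2.INTER_CUBIC))
im,d,P=cloud("wrist"); cv2.imwrite("pics/w11.png",im[...,::-1])
m=red(im)&(P[...,0]>600)&(P[...,1]<-260)&(P[...,2]>221); T=P[m]; print(len(T),np.percentile(T[:,2],[50,90,98]))
```

```text
t 27.55 pos [ 638.4 -295.3  247.6] yawY -81.0 q [-25.8  29.7  67.8  -0.   82.5  55.2] F [ 1.28 -0.02 -0.1 ] w 0.5
  slide [0.11 0.1  0.09] turn [0.0007 0.0002 0.    ]
42 [239.9030286  240.57709014 240.86367183]
```

View pics/s11.png

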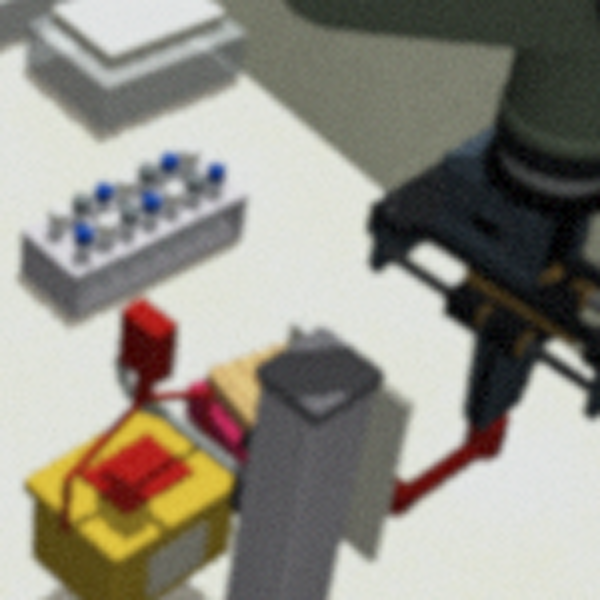

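View pics/w11.png

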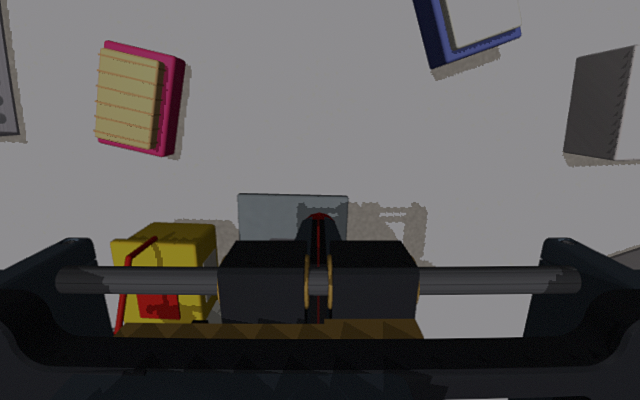

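The shut fingers hold the knob down (side crop (490,435)), with its top at about 240. I'll retreat up and out with a tilt, to look at the dial face.

>>> arm_command(slide=[[-1,0,0],[-3,0,0],[-5,0,0],[-7,0,-1],[-9,0,-2],[-9,-0.5,-3],[-9,-1,-4],[-9,-2,-4.5],[-9,-2,-4.5],[-9,-2,-4.5],[-9,-2,-4.5],[-9,-2,-4.5]], turn=[[0,0,0],[0,0,0],[0,-0.05,0],[0,-0.12,0],[0,-0.2,0],[0,-0.28,0],[0,-0.36,0],[0,-0.44,0],[0,-0.5,0],[0,-0.5,0],[0,-0.5,0],[0,-0.5,0]], grip=[255,255,255,255,255,255,255,255,255,255,255,255])

```text
time_s: 28.65
ee_pos: [679.3, -268.9, 338.9]
ee_rot: [0.1, 61.5, -170.9]
force: [0.2, 0.0, 0.3]
gripper_width: 0.5
```

Run:
```python
from h import *
plan((637.7,-296.5,246.5),-81)
im,d,P=cloud("wrist"); np.savez("w12.npz",im=im,P=P); cv2.imwrite("pics/w12.png",im[...,::-1])
```

```text
t 28.65 pos [ 679.3 -268.9  338.9] yawY -81.0 q [-17.1  52.8  15.9 -17.6 136.   53.9] F [0.19 0.01 0.34] w 0.5
  slide [10.29  2.07 -0.43] turn [-3.000e-04  4.977e-01 -7.000e-04]
```

View pics/w12.png

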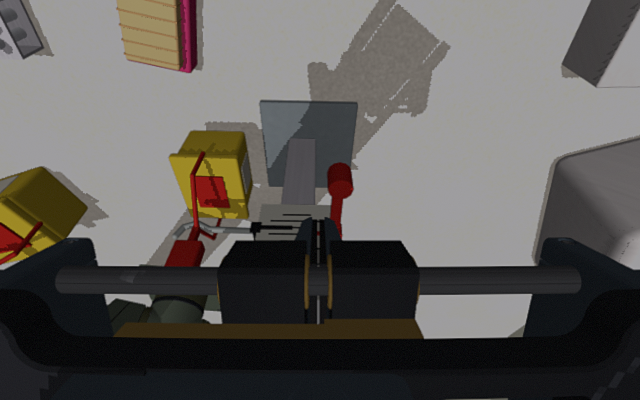

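The wrist view shows the dial at (285,225) and the pointer at (270,228), but the finger hides the marker line near (325,228). I'll shift sideways.

>>> arm_command(slide=[[0,-1,0],[0,-3,0],[0,-5,0],[0,-5,0],[0,-5,0]], turn=[[0,0,0],[0,0,0],[0,0,0],[0,0,0],[0,0,0]], grip=[255,255,255,255,255])

```text
time_s: 29.12
ee_pos: [670.5, -218.8, 341.4]
ee_rot: [0.2, 61.6, -170.8]
force: [0.1, 0.1, 0.2]
gripper_width: 0.4
```

Run:
```python
from h import *
plan((637.7,-296.5,246.5),-81)
im,d,P=cloud("wrist"); np.savez("w13.npz",im=im,P=P); cv2.imwrite("pics/w13.png",cv2.resize(im[170:270,270:420,::-1],None,fx=5,fy=5,interpolation=cv2.INTER_CUBIC))
```

```text
t 29.1167 pos [ 670.5 -218.8  341.4] yawY -81.0 q [-14.   48.   25.7 -14.6 131.8  59.7] F [0.06 0.15 0.23] w 0.4
  slide [10.48  7.14 -0.6 ] turn [ 4.00e-04  4.96e-01 -1.80e-03]
```

View pics/w13.png

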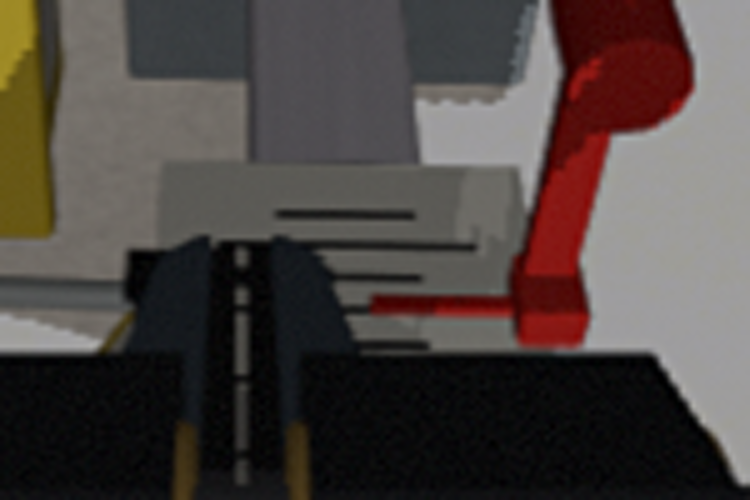

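Run:
```python
from h import *
a=np.load("w12.npz"); b=np.load("w13.npz")
im=a["im"]; cv2.imwrite("pics/w12c.png",cv2.resize(im[180:270,230:380,::-1],None,fx=5,fy=5,interpolation=cv2.INTER_CUBIC))
P=b["P"]; g=b["im"]
m=red(g); 
for r in range(225,240): 
    c=slice(348,365); q=m[r,c]; 
    if q.any(): print("red row",r,q.sum(),P[r,c][q].mean(0).round(1))
print("w13 dark profile col 340-350"); 
for r in range(200,243): print(r,g[r,340:352].mean().round(0),P[r,340:352].mean(0).round(1),end=" | ")
print(); print("w12 profile")
for r in range(200,245): print(r,im[r,264:278].mean().round(0),im[r,288:297].mean().round(0),a["P"][r,288:297].mean(0).round(1))
```

```text
red row 229 17 [ 554.2 -281.5  220.1]
red row 230 17 [ 554.4 -281.2  221.8]
red row 231 17 [ 554.1 -281.2  223. ]
red row 232 17 [ 552.8 -281.5  223.3]
w13 dark profile col 340-350
200 80.0 [ 543.3 -275.7  162.6] | 201 79.0 [ 543.4 -275.5  164.6] | 202 74.0 [ 543.1 -275.4  166.1] | 203 92.0 [ 548.2 -273.8  173.3] | 204 89.0 [ 548.  -273.8  174.9] | 205 88.0 [nan nan nan] | 206 89.0 [ 547.7 -273.6  178.1] | 207 89.0 [ 548.1 -273.4  180.3] | 208 88.0 [ 547.7 -273.4  181.6] | 209 89.0 [nan nan nan] | 210 90.0 [ 548.  -273.   185.4] | 211 88.0 [ 548.  -272.9  187.1] | 212 42.0 [ 548.3 -272.7  189.1] | 213 34.0 [ 548.9 -272.4  191.4] | 214 91.0 [ 548.  -272.6  192.2] | 215 91.0 [ 548.  -272.5  193.8] | 216 90.0 [ 548.  -272.4  195.5] | 217 88.0 [ 547.8 -272.3  197. ] | 218 47.0 [ 547.9 -272.2  198.7] | 219 31.0 [ 548.9 -271.8  201.2] | 220 86.0 [ 547.8 -272.   201.9] | 221 91.0 [ 547.9 -271.8  203.6] | 222 90.0 [ 548.  -271.7  205.2] | 223 89.0 [ 548.1 -271.6  206.9] | 224 73.0 [ 547.8 -271.5  208.3] | 225 23.0 [ 548.6 -271.2  210.5] | 226 61.0 [nan nan nan] | 227 92.0 [ 547.7 -271.3  212
[... 1471 characters left out ...]
1.1]
226 6.0 41.0 [ 548.  -259.1  212.4]
227 4.0 13.0 [ 548.6 -259.2  214.5]
228 14.0 36.0 [ 547.6 -259.3  215.2]
229 50.0 65.0 [ 547.  -259.4  216.1]
230 92.0 90.0 [ 546.  -259.5  216.7]
231 92.0 92.0 [ 546.1 -259.6  218.3]
232 87.0 88.0 [ 546.  -259.7  219.7]
233 47.0 43.0 [ 547.3 -259.7  222.3]
234 58.0 32.0 [ 563.3 -258.7  237. ]
235 91.0 81.0 [ 562.8 -258.8  237.9]
236 90.0 86.0 [ 563.  -258.9  239.5]
237 89.0 81.0 [ 580.4 -257.9  254.9]
238 90.0 78.0 [ 580.3 -257.9  256.1]
239 88.0 72.0 [ 597.7 -256.9  271.3]
240 50.0 35.0 [ 744.5 -249.9  389.1]
241 12.0 8.0 [ 745.3 -249.9  390.1]
242 7.0 9.0 [ 745.5 -249.9  390.6]
243 9.0 10.0 [ 745.8 -249.9  391.3]
244 10.0 9.0 [ 746.3 -249.9  392. ]
```

View pics/w12c.png

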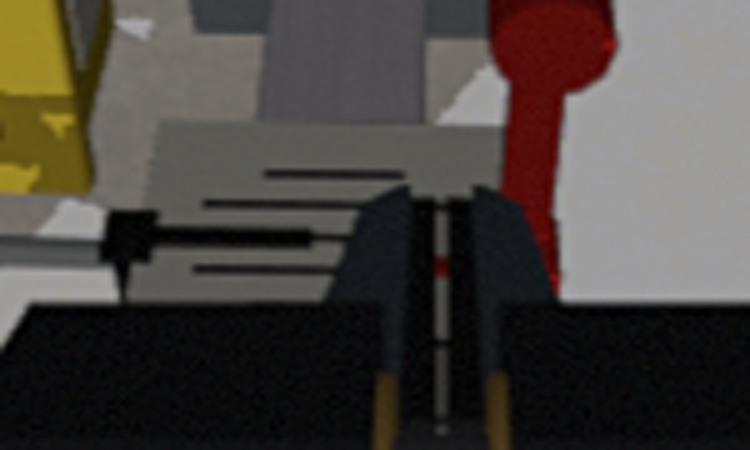

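Depth readings put the marker line at about 221.8 and the pointer about 10 mm lower. That is more than I estimated, and it comes from two separate views. I'll open the fingers so both lines show in one view through the gap.

>>> arm_command(slide=[[0,1,0],[0,2,0],[0,3,0],[0,3,0],[0,3,0],[0,3,0],[0,3,0],[0,3,0],[0,3,0],[0,3,0],[0,3,0],[0,3,0]], turn=[[0,0,0],[0,0,0],[0,0,0],[0,0,0],[0,0,0],[0,0,0],[0,0,0],[0,0,0],[0,0,0],[0,0,0],[0,0,0],[0,0,0]], grip=[0,0,0,0,0,0,0,0,0,0,0,0])

```text
time_s: 30.17
ee_pos: [676.5, -248.5, 338.0]
ee_rot: [-0.0, 61.4, -171.0]
force: [-0.6, -0.1, 0.0]
gripper_width: 77.5
```

Run:
```python
from h import *
plan((637.7,-296.5,246.5),-81)
im,d,P=cloud("wrist"); np.savez("w14.npz",im=im,P=P); cv2.imwrite("pics/w14.png",cv2.resize(im[170:270,250:400,::-1],None,fx=5,fy=5,interpolation=cv2.INTER_CUBIC))
```

```text
t 30.1667 pos [ 676.5 -248.5  338. ] yawY -80.9 q [-15.8  50.8  20.4 -16.3 134.   56.4] F [-0.61 -0.1   0.02] w 77.5
  slide [10.23  4.13 -0.36] turn [ 1.000e-03  4.999e-01 -2.000e-04]
```

View pics/w14.png

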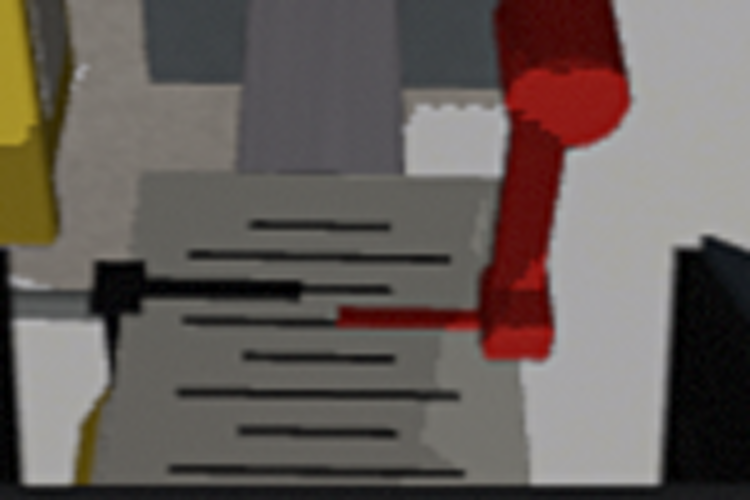

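Both lines now show: pointer at crop (220,290), red marker at (410,318), with 10 mm ticks about 32 px apart. I'll measure the gap by depth.

Run:
```python
from h import *
a=np.load("w14.npz"); im=a["im"].astype(int); P=a["P"]
g=im.mean(2); r=red(a["im"])
B=(g<22); B[:,:]&=False|(g<22)
for nm,m,c0,c1 in(("ptr",g<30,282,308),("mark",r,321,343)):
    q=np.zeros_like(m); q[222:238,c0:c1]=m[222:238,c0:c1]
    if nm=="ptr": q[230:]=False
    S=P[q]; ys,xs=np.nonzero(q); print(nm,len(S),ys.min(),ys.max(),np.nanmean(S,0).round(1),np.nanpercentile(S[:,2],[2,50,98]).round(1))
for c0 in(296,):
  for rr in range(212,240): print(rr,g[rr,286:300].mean().round(),P[rr,286:300].mean(0).round(1), g[rr,312:316].mean().round(), r[rr,325:340].mean().round(1),P[rr,325:340].mean(0).round(1))
```

```text
ptr 80 226 229 [ 548.7 -241.6  214.9] [212.5 214.9 217.2]
mark 85 232 235 [ 554.  -283.3  223.1] [220.8 223.4 225. ]
212 95.0 [ 543.1 -238.   186.5] 97.0 0.0 [ 549.5 -285.7  185.5]
213 95.0 [ 543.  -238.1  188.1] 95.0 0.0 [ 549.5 -285.6  187.1]
214 94.0 [ 543.1 -238.2  189.9] 49.0 0.0 [ 549.6 -285.6  188.9]
215 94.0 [ 543.2 -238.3  191.6] 34.0 0.0 [ 549.9 -285.4  190.9]
216 95.0 [ 543.3 -238.4  193.3] 94.0 0.0 [ 549.7 -285.4  192.3]
217 95.0 [ 543.4 -238.5  195. ] 98.0 0.0 [ 549.6 -285.4  193.9]
218 97.0 [ 543.5 -238.6  196.7] 96.0 0.0 [ 550.  -285.2  195.8]
219 94.0 [ 543.3 -238.7  198.1] 95.0 0.0 [ 549.6 -285.3  197.1]
220 49.0 [nan nan nan] 70.0 0.0 [ 549.7 -285.2  198.8]
221 43.0 [ 544.2 -238.8  202.1] 29.0 0.0 [ 550.6 -284.9  201.2]
222 98.0 [ 543.5 -239.   203. ] 78.0 0.0 [ 550.  -285.   202.3]
223 98.0 [ 543.3 -239.1  204.4] 97.0 0.0 [ 549.5 -285.1  203.4]
224 96.0 [ 543.2 -239.2  205.9] 96.0 0.0 [ 549.2 -285.1  204.7]
225 75.0 [ 543.1 -239.3  207.3] 98.0 0.0 [ 549.7 -284.9  206.7]
226 17.0 [ 548.4 -239.1  213.4] 94.0 0.0 [ 549.4 -284.9  208. ]
227 3.0 [ 548.4 -239.1  214.9] 34.0 0.0 [ 549.6 -284.8  209.7]
228 7.0 [ 548.5 -239.2  216.5] 46.0 0.0 [ 549.8 -284.7  211.4]
229 36.0 [ 546.4 -239.4  216.2] 98.0 0.0 [ 549.6 -284.7  212.8]
230 89.0 [ 543.5 -239.7  215.1] 97.0 0.0 [ 549.5 -284.7  214.2]
231 99.0 [ 543.6 -239.7  216.7] 96.0 0.0 [ 550.8 -284.4  216.9]
232 94.0 [ 543.5 -239.8  218.1] 96.0 1.0 [ 554.2 -283.6  221.2]
233 52.0 [ 544.1 -239.9  220.1] 75.0 1.0 [ 554.6 -283.4  223. ]
234 33.0 [ 544.5 -239.9  221.9] 23.0 1.0 [ 554.3 -283.4  224.2]
235 84.0 [ 543.5 -240.1  222.5] 61.0 1.0 [nan nan nan]
236 97.0 [ 543.7 -240.2  224.1] 97.0 0.0 [ 549.5 -284.4  223.1]
237 96.0 [ 543.6 -240.3  225.5] 97.0 0.0 [ 549.2 -284.4  224.3]
238 95.0 [ 543.7 -240.3  227. ] 96.0 0.0 [ 549.3 -284.3  225.9]
239 94.0 [nan nan nan] 95.0 0.0 [ 549.3 -284.3  227.3]
```

The pointer is about 8.7 mm below the marker line (two ways of correcting gave 8.2 to 9.1). The contact height agrees: fingertips at 239.6 put the line at 221.6. I'll go back above the knob with the fingers shut.

Run:
```python
from h import *
plan((638.2,-295.5,300),-81)
```

```text
t 30.2167 pos [ 676.5 -248.5  338. ] yawY -80.9 q [-15.8  50.8  20.4 -16.3 134.   56.4] F [-0.46 -0.14  0.5 ] w 81.4
  slide [5.5  4.03 2.15] turn [ 9.000e-04  4.999e-01 -2.000e-04]
```

>>> arm_command(slide=[[0,1,0],[0,2,0],[0.5,3,0],[1,4,0.3],[2,4,0.7],[3,4,1.2],[4,4,1.6],[5,4,2],[5.5,4,2.15],[5.5,4,2.15],[5.5,4,2.15],[5.5,4,2.15],[5.5,4,2.15],[5.5,4,2.15],[5.5,4,2.15]], turn=[[0,0.05,0],[0,0.12,0],[0,0.2,0],[0,0.28,0],[0,0.36,0],[0,0.44,0],[0,0.5,0],[0,0.5,0],[0,0.5,0],[0,0.5,0],[0,0.5,0],[0,0.5,0],[0,0.5,0],[0,0.5,0],[0,0.5,0]], grip=[255,255,255,255,255,255,255,255,255,255,255,255,255,255,255])

```text
time_s: 31.47
ee_pos: [638.7, -295.1, 299.7]
ee_rot: [-80.5, 90.0, 108.6]
force: [0.7, -0.4, -0.0]
gripper_width: 0.6
```

Run:
```python
from h import *
plan((638.3,-295.3,239.2),-81)
```

```text
t 31.4667 pos [ 638.7 -295.1  299.7] yawY -80.9 q [-25.7  29.   61.7   0.   89.3  55.2] F [ 0.67 -0.37 -0.  ] w 0.6
  slide [6.05 0.01 0.05] turn [0.0013 0.     0.0002]
```

>>> arm_command(slide=[[1,0,0],[2.5,0,0],[3.8,0,0],[4.5,0,0],[5,0,0],[5.3,0,0],[5.6,0,0],[5.8,0,0],[5.9,0,0],[6,0,0],[6,0,0],[6,0,0],[6,0,0],[6,0,0]], turn=[[0,0,0],[0,0,0],[0,0,0],[0,0,0],[0,0,0],[0,0,0],[0,0,0],[0,0,0],[0,0,0],[0,0,0],[0,0,0],[0,0,0],[0,0,0],[0,0,0]], grip=[255,255,255,255,255,255,255,255,255,255,255,255,255,255])

```text
time_s: 32.63
ee_pos: [638.2, -295.3, 240.2]
ee_rot: [155.9, 90.0, -15.0]
force: [-1.1, 0.9, 1.0]
gripper_width: 0.4
```

>>> arm_command(slide=[[-1,0,0],[-3,0,0],[-5,0,0],[-7,0,-1],[-9,0,-2],[-9.5,-0.5,-3],[-9.5,-1.5,-3.8],[-9.5,-3,-4.2],[-9.5,-4,-4.2],[-9.5,-4,-4.2],[-9.5,-4,-4.2],[-9.5,-4,-4.2],[-9.5,-4,-4.2],[-9.5,-4,-4.2]], turn=[[0,0,0],[0,0,0],[0,-0.05,0],[0,-0.12,0],[0,-0.2,0],[0,-0.28,0],[0,-0.36,0],[0,-0.44,0],[0,-0.5,0],[0,-0.5,0],[0,-0.5,0],[0,-0.5,0],[0,-0.5,0],[0,-0.5,0]], grip=[255,255,255,255,255,0,0,0,0,0,0,0,0,0])

```text
time_s: 33.8
ee_pos: [672.4, -250.3, 336.8]
ee_rot: [0.1, 61.5, -170.9]
force: [-0.8, -0.5, 1.0]
gripper_width: 57.7
```

Run:
```python
from h import *
plan((638.2,-295.5,300),-81)
im,d,P=cloud("wrist"); np.savez("w15.npz",im=im,P=P); cv2.imwrite("pics/w15.png",cv2.resize(im[170:270,250:400,::-1],None,fx=5,fy=5,interpolation=cv2.INTER_CUBIC))
g=im.astype(int).mean(2); r=red(im)
for nm,m,c0,c1 in(("ptr",(g<30)&~r,284,306),("mark",r,321,343)):
    q=np.zeros_like(m); q[218:238,c0:c1]=m[218:238,c0:c1]
    ys,xs=np.nonzero(q); z=P[...,2][q]; x=P[...,0][q]; print(nm,len(z),[(k,(ys==k).sum(),z[ys==k].mean().round(1),x[ys==k].mean().round(1)) for k in np.unique(ys)])
```

```text
t 33.8 pos [ 672.4 -250.3  336.8] yawY -81.1 q [-16.   49.8  22.6 -16.  132.7  56.8] F [-0.79 -0.51  0.99] w 57.7
  slide [5.19 3.93 1.82] turn [-0.0013  0.4972 -0.0009]
ptr 76 [(np.int64(219), np.int64(10), np.float64(201.1), np.float64(544.6)), (np.int64(225), np.int64(22), np.float64(213.9), np.float64(549.0)), (np.int64(226), np.int64(22), np.float64(215.2), np.float64(548.9)), (np.int64(227), np.int64(22), np.float64(216.3), np.float64(548.4))]
mark 84 [(np.int64(225), np.int64(3), np.float64(213.2), np.float64(553.1)), (np.int64(226), np.int64(22), np.float64(214.6), np.float64(554.6)), (np.int64(227), np.int64(22), np.float64(216.0), np.float64(554.5)), (np.int64(228), np.int64(22), np.float64(217.0), np.float64(553.9)), (np.int64(229), np.int64(15), np.float64(nan), np.float64(nan))]
```

View pics/w15.png

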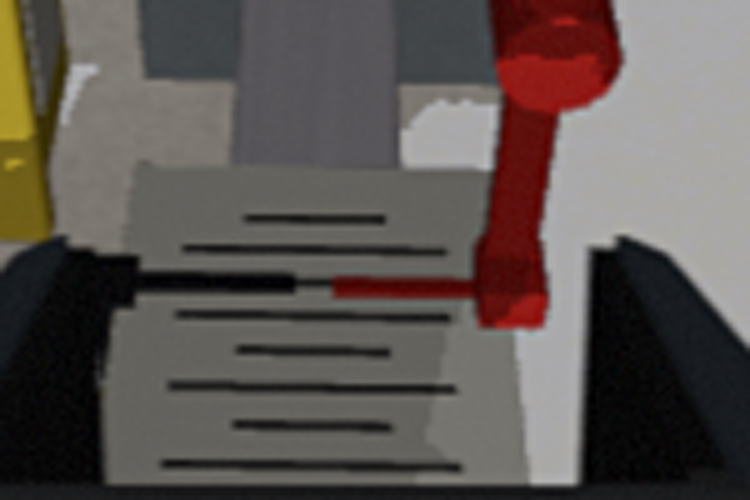

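The black pointer (crop row 282) and the red marker (row 288) are now on one line; by depth the marker is 1 to 2 mm high, within the 5 mm tolerance. Last check before handing in.

Run:
```python
from h import *
F=[]
for i in range(6): env.grab_frame("wrist"); F.append(env.state()["force"])
print(np.mean(F,0).round(2))
im,d,P=cloud("side"); cv2.imwrite("pics/s16.png",im[...,::-1])
r=red(im); S=P[r&(P[...,2]>100)&(np.hypot(P[...,0]-500,P[...,1]+140)<25)]; print("block top",np.sort(S[:,2])[-6:].round(1))
for l in("tube_rack","tip_box","green_bin"): print(l,[( [round(float(v)) for v in q["point"]],round(q["p"],2)) for q in env.search_frame("side",l)])
plan((638,-295,300),-81)
```

```text
[-0.18  0.16 -0.07]
block top [260.4 260.7 260.8 261.3 261.7 262. ]
tube_rack [([619, -306, 218], 0.74), ([700, 130, 46], 0.68), ([504, -192, 194], 0.31)]
tip_box [([650, -56, 45], 0.53)]
green_bin []
t 34.35 pos [ 673.3 -249.1  334.8] yawY -81.0 q [-15.9  49.9  22.6 -16.  132.7  56.8] F [-0.09  0.18 -0.1 ] w 91.2
  slide [5.08 3.98 2.03] turn [ 0.0008  0.5001 -0.    ]
```

View pics/s16.png

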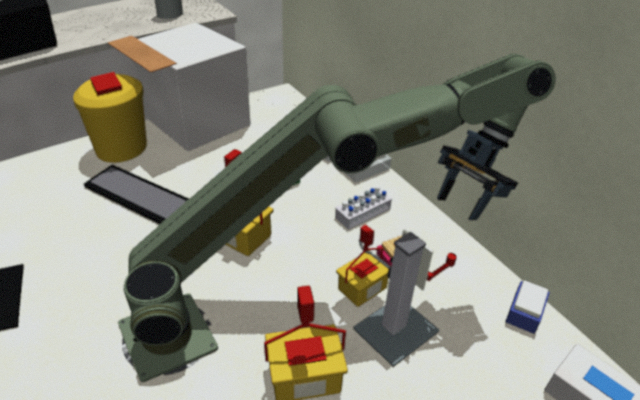

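The side view shows the pail hanging level at (362,278), the gripper clear at (480,170), and the rack and tip box where they were. Handing in.

Run:
```python
from workcell import env
print(env.job_done())
```

```text
the job is handed in; nothing more can be done
None
```

I hung the small yellow pail on the scale's hook, let go, set the red marker level with the pointer, and handed the job in at about 34 s of the 72 s allowed. The hand-in gives no verdict.

- **Hanging and release:** I lowered the pail until the vertical force on the tool was about 0 N, cancelled the small sideways forces, then opened the fingers slowly. A picture straight after the release shows the pail hanging upright with both fingers clear of it.
- **Marker:** I pushed it down in two steps, checking the dial with the wrist camera between them. In the last view it read 1–2 mm above the pointer, against the 5 mm allowed.
- **At the end:** the force on the tool was about 0 N, and the gripper and arm showed clear of everything in the side view. The tube rack matched its starting position and the tip box showed no clear movement. The arm hid the green bin, so I could not recheck it, but the gripper never worked near it.

**Where the checks disagreed:** the weight and the height of the grip block suggested the spring was drawn down about 62–64 mm. The dial showed about 65–66 mm, so I set the marker by the dial.

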